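# Test-seat keyed crank levers and sort them into drawers by key position

## Robot

A 6-joint arm with a two-finger parallel gripper is mounted at the origin on the work surface. World frame = base frame: x ahead of the robot, y to its left, z up, the work surface at z = 0. Lengths are in m, angles in rad, forces in N, time in s.
With the tool pointing down it reaches from about 0.35 to 0.875 m from the base axis. Payload 4.2 kg.
Tool frame: the origin (TCP) lies on the front face of the gripper's body, between the roots of the fingers; the fingertips stand 70 mm ahead of it and the grasp point (between the pads) lies 51 mm ahead of it; z points along the fingers, x is the direction in which the jaws open and shut, and the axes are right-handed (so a half turn about z gives the same grasp; the last joint's range is limited). The gripper opens to 87 mm and grips with 3 to 60 N. Pads are 19 mm wide; open, the fingers measure 117 mm over their backs; the gripper's body (75 mm by 190 mm) begins 51 mm behind the grasp point.
Start: joints at [1.604, 0.385, 0.008, 0, -1.194, -0.259], TCP at [0.14, 0.609, 0.292] pointing down, gripper open.
Joint ranges: [-3.14, 3.14], [-1.21, 2.06], [-1.07, 1.41], [-3.16, 2.05], [-2.99, -0.16], [-3.1, 3.1]. Speed limits (rad/s): [2.79, 2.79, 3.14, 3.14, 3.14, 3.14].

## Interface

Orientations are given as a 3x3 rotation matrix whose columns are the frame's x, y, z axes.
In Python, from plant import get_state, camera, calibration, sign_off, outline_of gives the robot as it stands. The module is installed in compiled form; this text tells all that it offers.
- The arm moves only by the tool move_arm, never from a script. Its argument "moves" is a list of rows, each an object of numbers: "tx", "ty", "tz": the shift along the tool's x, y, z in units of 50 mm (1.0 is 50 mm); "wx", "wy", "wz": the turn, a rotation vector about the tool's x, y, z in units of 8 degrees (1.0 is 8 degrees); "jaw": the opening, from 0 (shut) to 1 (fully open). A call has 1 to 10 rows; each row is the pose to reach, as a shift and turn from the pose commanded when the call began, along the tool's axes at that moment; what a row does not reach only later rows make up. A row lasts 1/8 s, in which the tool goes at most 62.5 mm and 10.7 degrees, less where a joint would pass 70% of its speed; a pose out of reach is approached as far as the arm can. A call with a gripper value outside its range is refused whole. The fingers move at their own pace and stop on an object; "newtons" is the grip in N (left out, the last holds). Time passes only in rows, so rows that repeat a pose let the fingers close. It gives the time, the measured TCP pose, the force and the opening at its end, in the units of the state.
- get_state(): the state, without advancing time (a new reading comes with each control period).
- camera(name): name is "scene" or "top" or "wrist"; returns the picture (384x512x3 uint8, red, green, blue); there is no depth.
- calibration(name): a dict with "intrinsics" (3x3 intrinsics, pixels), "dist_coeffs" ([k1, k2, p1, p2, k3] as OpenCV has them; the pictures are not rectified), "rvec" (rotation vector, rad) and "tvec" (3), from world to camera coordinates, as OpenCV has them; the wrist camera has in their place "tool_from_camera" (4x4, takes a point from camera to tool coordinates, whose origin is the TCP and whose axes are the tool frame's). Camera axes: x right, y down, z forward; pixel columns grow to the right and rows downward; lengths in m; the calibration is good to about 2 mm. A picture is of the moment at which its call begins: read the wrist's pose just before it. calibration takes no time and is no camera call.
- sign_off(): hands the job in, once; it reports no verdict.
Trained networks look in the newest picture that a camera, given by its name, has taken for a name from the list of things; names that differ only in an ending like _2 or _b are one class to them, and where a whole thing is asked for, a point or a joint stands for the part that bears it (a point fixed in the world has none). Each returns a list of dicts, best first, with "confidence" (0 to 1); they miss things now and then, are a little off and sometimes report something else, mostly with a low value. They report only what shows in the picture. A call takes as long as a camera call. They do not tell look-alikes from the thing itself.
- outline_of(camera, target): "mask" (384x512 bool, what is visible of it) and "rect" ([left, top, right, bottom] in pixels, round what is visible of it).
The state is a dict: "clock": time; "joint_pos": joint angles; "dq": joint speeds; "joint_torque": joint torques, N m; "tool_pos": TCP position; "tool_rot": TCP orientation; "ft_force": force on the tool from outside, world axes, zero at the start; "ft_torque": the same for the moment, N m; "opening": finger opening in m.
Only numpy, scipy, OpenCV 4.12 (cv2) and the standard library are available. Lean on these libraries where they do the work, as an engineer would, in place of code of your own. Each camera call takes 0.05 s, during which the arm holds its last target.

## Task

Set the batch dial to 6 in its window. Then, one at a time from the longest crank lever to the shortest, test-seat each lever fully home on the keyed shaft and take it off again; lay levers whose keyway is in line with the arm flat on the floor of the drawer with the bar handle, and those whose keyway is square to the arm flat in the drawer with the round knob. Leave the dial at 6 and leave the brass bush, the screwdriver and the steel bar end where they are.

Things in the scene. Friction and masses are not known exactly. Their poses are not given: they have to be found in the camera images.
- crank140: Steel crank lever 140 mm long (may be absent). Boss 44 x 44 x 36 mm high, 24 mm through-bore; arm 24 wide, 16 thick, undersides level, to 118 mm from the bore axis. Keyway 11 wide, cut to 18 mm from the axis, square to the arm (to -y): CROSS. Origin: bore axis at underside; x along arm, z up. Grip across the boss's +y/-y flats (44 mm). 0.26-0.45 kg.
- crank120: Steel crank lever 120 mm long (may be absent). Boss 44 x 44 x 36 mm high, 24 mm through-bore; arm 24 wide, 16 thick, undersides level, to 98 mm from the bore axis. Keyway 11 wide, cut to 18 mm from the axis, in line with the arm (to +x): IN-LINE. Origin: bore axis at underside; x along arm, z up. Grip across the boss's +y/-y flats (44 mm). 0.26-0.45 kg.
- crank100: Steel crank lever 100 mm long (may be absent). Boss 44 x 44 x 36 mm high, 24 mm through-bore; arm 24 wide, 16 thick, undersides level, to 78 mm from the bore axis. Keyway 11 wide, cut to 18 mm from the axis, square to the arm (to -y): CROSS. Origin: bore axis at underside; x along arm, z up. Grip across the boss's +y/-y flats (44 mm). 0.26-0.45 kg.
- crank80: Steel crank lever 80 mm long (may be absent). Boss 44 x 44 x 36 mm high, 24 mm through-bore; arm 24 wide, 16 thick, undersides level, to 58 mm from the bore axis. Keyway 11 wide, cut to 18 mm from the axis, in line with the arm (to +x): IN-LINE. Origin: bore axis at underside; x along arm, z up. Grip across the boss's +y/-y flats (44 mm). 0.26-0.45 kg.
- shaft_stand: Fixed keyed test shaft on a base plate 100 x 90 x 12 mm. Shoulder 40 mm across up to z = 40 mm; on it the upright shaft, 21 mm across, to z = 72 mm, tapered tip to 82 mm. Its key, 8 mm wide, reaches 16 mm from the shaft axis, z = 40 to 66 mm, towards this body's +x. Origin on the axis at bench level.
- shaft_seat (a point): Point on the shaft axis at the shoulder's top (40 mm above the bench). A seated part's underside rests here, its keyway over the key. x axis: direction of the key.
- dial (a joint): Batch dial: a number disc (1 to 8) under a cover, turned by the knob on top. Angle in rad; clockwise from above is positive. Number n is central in the window at (n - 1) x 0.785, so 6 at 3.927. Stops at -0.15 and 5.65; no detents, stays where it is left (friction 0.06 N m).
- dial_grip (a point): On the dial's upright axis, at the height to grip the knob: a bar 56 mm long (along this point's x, which turns with the dial), 20 mm wide, 34 mm high, top at 58 mm, 42 mm above the bench. The cover is 124 x 116 mm, its top 19 mm above the bench.
- dial_window (a point): Middle of the small window (25 x 24 mm) in the dial's cover, on the side nearest the robot, 44 mm from the dial's axis; the digit that shows reads upright from the robot's side.
- barunit_floor (a point): Open drawer with a long bar handle (43 mm out), in a fixed white unit 188 mm wide, 85 mm high that covers what is not drawn out. Point: floor's top (11 mm above the bench) at the middle of the front's inner face; x into the drawer, y across. Inside 168 mm wide, 221 deep; sides 44 mm high; front 55 mm high, 12 mm thick.
- barunit_drawer (a joint): How far that drawer is open, m (0 shut, 0.19 full): the open length between the drawer front's inner face and the unit's front face. It slides against about 4 N of friction; leave it open.
- knobunit_floor (a point): Open drawer with a round knob handle (43 mm out), in a fixed white unit 188 mm wide, 85 mm high that covers what is not drawn out. Point: floor's top (11 mm above the bench) at the middle of the front's inner face; x into the drawer, y across. Inside 168 mm wide, 221 deep; sides 44 mm high; front 55 mm high, 12 mm thick.
- knobunit_drawer (a joint): How far that drawer is open, m (0 shut, 0.19 full): the open length between the drawer front's inner face and the unit's front face. It slides against about 4 N of friction; leave it open.
- bush: Bystander, not part of the job: brass bush, 52 mm across, 34 mm high. Origin at its underside's middle.
- driver: Bystander, not part of the job: screwdriver, 150 mm long. Origin at its underside's middle.
- bar_end: Bystander, not part of the job: short steel bar end, 48 mm across, 30 mm high. Origin at its underside's middle.
Not all that is in view belongs to the job. What is shaped like the crank100 but blue is not meant. What is shaped like the crank80 but green or red is not meant.

How it is judged:
By the outcome, as a careful person would: the job done as asked, in the order asked, and still so for the second after the job is handed in, with the robot touching nothing.
Of crank140, crank120, crank100, crank80 only 2 to 3 are there at a start; the rules pass over those that are not, and their reading is None.
At some moment in a run one of crank140, crank120, crank100, crank80 may be knocked a few centimetres aside while the robot is not near it.
It also fails if it takes over 210 s, if anything falls off the work surface, if the arm or the gripper's body presses on something with over 40 N, if the wrist force passes 120 N, or if a joint passes its speed limit or range.

## Working session

There is one attempt and no reset: what is moved stays moved. The work goes in short steps, Python scripts to look and compute and a tool call to move; the robot and the scene stay as the last step left them, time stands still between calls to the robot, and variables do not carry over. Pictures are saved under pics/ and viewed, and the job is handed in when it is done.

Besides the shell and the picture viewer there is one more tool, called after "Call:" as name([rows], argument=value, ...), one row to a line, values as JSON. move_arm: Moves the arm, as the interface text tells. Its arguments: {"type":"object","properties":{"moves":{"type":"array","items":{"type":"object","properties":{"tx":{"type":"number"},"ty":{"type":"number"},"tz":{"type":"number"},"wx":{"type":"number"},"wy":{"type":"number"},"wz":{"type":"number"},"jaw":{"type":"number"}}}},"newtons":{"type":"number"}},"required":["moves"]}

```bash
mkdir -p pics; ls; python3 - <<'E'
from plant import get_state, camera, calibration
import cv2, numpy as np
for n in ['scene','top','wrist']:
    im=camera(n); cv2.imwrite(f'pics/{n}0.png',cv2.cvtColor(im,cv2.COLOR_RGB2BGR))
    c=calibration(n); print(n,{k:np.round(np.array(v),4).tolist() for k,v in c.items()})
s=get_state(); print({k:np.round(np.array(v),4).tolist() for k,v in s.items()})
E
```

```text
pics
scene {'intrinsics': [[390.8013, 0.0, 260.3496], [0.0, 390.8013, 189.1539], [0.0, 0.0, 1.0]], 'dist_coeffs': [0.0376, 0.0, 0.0, 0.0, 0.0], 'rvec': [1.9631, 1.6942, -0.5532], 'tvec': [-0.1353, -0.3189, 1.4578]}
top {'intrinsics': [[420.642, 0.0, 251.4207], [0.0, 420.642, 196.7995], [0.0, 0.0, 1.0]], 'dist_coeffs': [-0.0741, 0.0, 0.0, 0.0, 0.0], 'rvec': [2.1993, -2.1656, 0.097], 'tvec': [0.0341, 0.4739, 1.1928]}
wrist {'intrinsics': [[307.1267, 0.0, 256.9707], [0.0, 307.1267, 194.0772], [0.0, 0.0, 1.0]], 'dist_coeffs': [-0.0227, 0.0, 0.0, 0.0, 0.0], 'tool_from_camera': [[1.0, 0.0014, -0.0012, 0.0002], [-0.0011, 0.9675, 0.2529, -0.0679], [0.0015, -0.2529, 0.9675, -0.0929], [0.0, 0.0, 0.0, 1.0]]}
{'clock': 0.15, 'joint_pos': [1.6036, 0.3854, 0.0069, -0.0004, -1.194, -0.2586], 'dq': [0.0011, -0.0027, 0.0048, 0.0016, -0.001, 0.0015], 'joint_torque': [-0.0, -39.1053, 18.7587, 4.2222, 0.0124, -0.0001], 'tool_pos': [0.1398, 0.6088, 0.2914], 'tool_rot': [[-0.224, -0.9746, -0.0003], [-0.9746, 0.224, -0.0016], [0.0017, -0.0001, -1.0]], 'ft_force': [-0.2269, 0.7204, -0.0154], 'ft_torque': [0.0215, -0.0132, -0.0245], 'opening': 0.0871}
```

View pics/scene0.png

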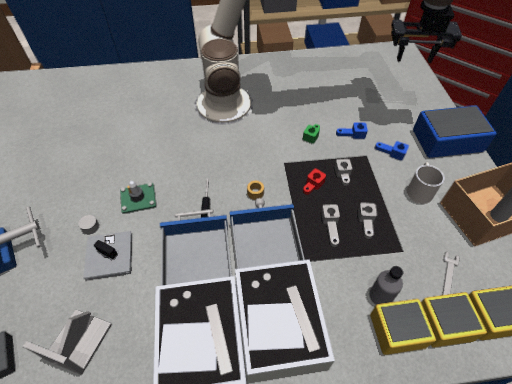

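View pics/top0.png

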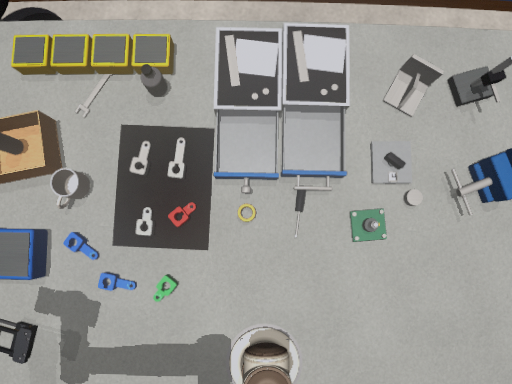

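View pics/wrist0.png

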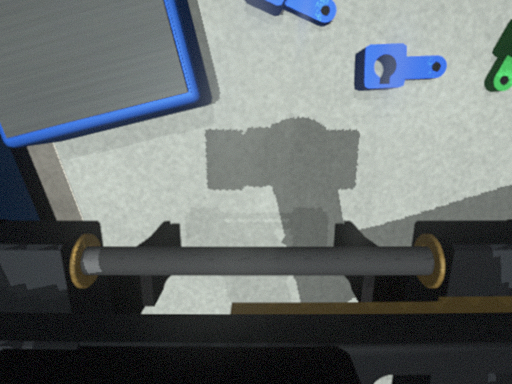

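The scene shows the black mat with three steel levers: top-view pixels (177,158), (141,157) and (145,222). The knob drawer is at about (247,140), the bar drawer at (313,140), the dial at (391,160) and the shaft at (370,225).

```bash
cat > h.py <<'E'
import numpy as np, cv2
from plant import get_state, camera, calibration, sign_off, outline_of
from scipy.spatial.transform import Rotation as Ro
def ext(name,s=None):
    c=calibration(name);K=np.array(c['intrinsics'],float);d=np.array(c['dist_coeffs'],float)
    if name=='wrist':
        T=np.eye(4);T[:3,:3]=s['tool_rot'];T[:3,3]=s['tool_pos']
        M=np.linalg.inv(T@np.array(c['tool_from_camera'])); return K,d,M[:3,:3],M[:3,3]
    R,_=cv2.Rodrigues(np.array(c['rvec'],float)); return K,d,R,np.array(c['tvec'],float).ravel()
def p2w(name,px,z,s=None):
    K,d,R,t=ext(name,s); px=np.array(px,float).reshape(-1,1,2)
    n=cv2.undistortPoints(px,K,d).reshape(-1,2); n=np.c_[n,np.ones(len(n))]
    r=n@R; o=-R.T@t; k=(z-o[2])/r[:,2]; return o+r*k[:,None]
def w2p(name,P,s=None):
    K,d,R,t=ext(name,s); rv,_=cv2.Rodrigues(R)
    return cv2.projectPoints(np.array(P,float).reshape(-1,3),rv,t,K,d)[0].reshape(-1,2)
def snap(name,fn,s=None):
    im=camera(name); cv2.imwrite(fn.replace('.png','_raw.png'),cv2.cvtColor(im,cv2.COLOR_RGB2BGR)); return cv2.cvtColor(im,cv2.COLOR_RGB2BGR)
def rel(s,pos,xdir=None):
    """shift in tool units to target TCP pos from measured, plus turn about tool z"""
    R=np.array(s['tool_rot']); d=R.T@(np.array(pos)-np.array(s['tool_pos'])); return d/0.05
def tri(name1,px1,name2,px2,s=None):
    A=[];
    os=[];
    for nm,px in ((name1,px1),(name2,px2)):
        K,d,R,t=ext(nm,s); n=cv2.undistortPoints(np.array(px,float).reshape(-1,1,2),K,d).ravel()
        r=np.array([n[0],n[1],1])@R; r/=np.linalg.norm(r); o=-R.T@t; os.append((o,r))
    M=sum(np.eye(3)-np.outer(r,r) for o,r in os); b=sum((np.eye(3)-np.outer(r,r))@o for o,r in os)
    return np.linalg.solve(M,b)
E
python3 - <<'E'
from h import *
im=cv2.imread('pics/top0.png')
cv2.imwrite('pics/top0a.png',cv2.resize(im[110:260,100:300],None,fx=4,fy=4,interpolation=cv2.INTER_CUBIC)[:600])
cv2.imwrite('pics/top0b.png',cv2.resize(im[110:260,280:480],None,fx=4,fy=4,interpolation=cv2.INTER_CUBIC)[:600])
for n in ['crank140','crank120','crank100','crank80','shaft_stand','dial_grip','dial_window','barunit_floor','knobunit_floor']:
    for o in outline_of('top',n):
        m=o['mask'];ys,xs=np.nonzero(m); print(n,round(o['confidence'],2),np.round(o['rect']).tolist(),len(xs), (xs.mean().round(1),ys.mean().round(1)) if len(xs) else '')
E
```

```text
crank140 0.98 [98.0, 275.0, 137.0, 288.0] 425 (np.float64(114.2), np.float64(281.7))
crank140 0.91 [139.0, 207.0, 154.0, 234.0] 362 (np.float64(145.4), np.float64(222.6))
crank140 0.9 [170.0, 138.0, 185.0, 175.0] 398 (np.float64(177.7), np.float64(160.5))
crank140 0.84 [155.0, 275.0, 176.0, 301.0] 304 (np.float64(165.1), np.float64(286.8))
crank140 0.82 [168.0, 201.0, 195.0, 231.0] 452 (np.float64(181.8), np.float64(213.9))
crank140 0.56 [130.0, 140.0, 148.0, 176.0] 375 (np.float64(141.4), np.float64(160.6))
crank140 0.56 [65.0, 231.0, 98.0, 257.0] 464 (np.float64(80.2), np.float64(245.1))
crank120 0.98 [98.0, 275.0, 137.0, 288.0] 425 (np.float64(114.2), np.float64(281.7))
crank120 0.91 [139.0, 207.0, 154.0, 234.0] 362 (np.float64(145.4), np.float64(222.6))
crank120 0.9 [170.0, 138.0, 185.0, 175.0] 398 (np.float64(177.7), np.float64(160.5))
crank120 0.84 [155.0, 275.0, 176.0, 301.0] 304 (np.float64(165.1), np.float64(286.8))
crank120 0.82 [168.0, 201.0, 195.0, 231.0] 452 (np.float64(181.8), np.float64(213.9))
crank120 0.56 [130.0, 140.0, 148.0, 176.0] 375 (np.float64(141.4), np.float
[... 1123 characters left out ...]
.56 [130.0, 140.0, 148.0, 176.0] 375 (np.float64(141.4), np.float64(160.6))
crank80 0.56 [65.0, 231.0, 98.0, 257.0] 464 (np.float64(80.2), np.float64(245.1))
shaft_stand 0.79 [350.0, 207.0, 387.0, 244.0] 1047 (np.float64(367.3), np.float64(225.0))
dial_grip 0.68 [384.0, 154.0, 405.0, 180.0] 207 (np.float64(394.2), np.float64(163.9))
dial_window 0.62 [370.0, 139.0, 411.0, 183.0] 1697 (np.float64(390.7), np.float64(161.7))
barunit_floor 0.57 [282.0, 104.0, 345.0, 190.0] 4702 (np.float64(313.5), np.float64(142.2))
barunit_floor 0.29 [296.0, 192.0, 306.0, 213.0] 160 (np.float64(300.0), np.float64(200.4))
knobunit_floor 0.73 [215.0, 114.0, 280.0, 194.0] 4411 (np.float64(246.3), np.float64(145.4))
```

View pics/top0a.png

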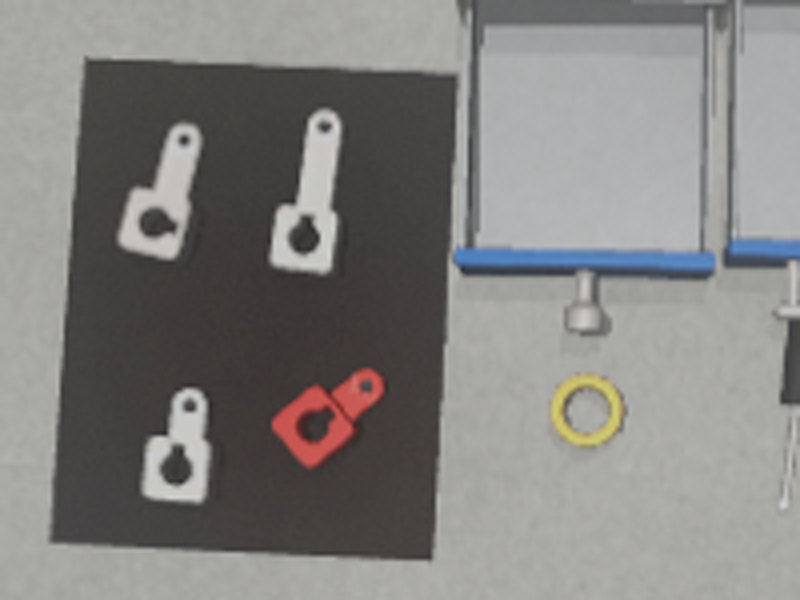

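View pics/top0b.png

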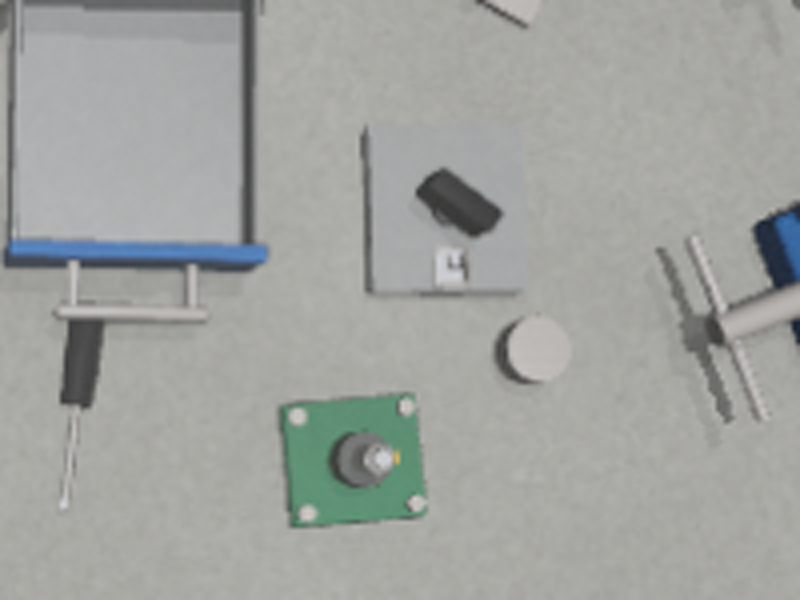

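```bash
python3 - <<'E'
from h import *
f=lambda a,b,o:(o+a/4,110+b/4)
def q(n,px,z): print(n,np.round(p2w('top',[px],z)[0],4))
q('c120',f(303,237,100),.036);q('c120 hole',f(324,126,100),.016)
q('c100',f(154,223,100),.036);q('c100 hole',f(184,140,100),.016)
q('c80',f(176,468,100),.036);q('c80 hole',f(189,407,100),.016)
q('tip',f(379,457,280),.082)
q('knobL',f(418,192,280),.058);q('k',f(446,168,280),.058);q('k',f(502,212,280),.058);q('k',f(482,236,280),.058)
q('window',f(451,266,280),.019)
q('bush',f(588,410,100),.034);q('barend',f(538,348,280),.03)
for a,b,o in ((456,250,100),(714,254,100),(8,242,280),(268,246,280)): q('front',f(a,b,o),.055)
for a,b,o in ((476,18,100),(706,18,100)): q('unitbottomedge-ish',f(a,b,o),.011)
for px in ((215,109),(280,109),(283,104),(346,104)): q('unit top front',px,.085)
E
```

```text
c120 [0.5476 0.2592 0.036 ]
c120 hole [0.6328 0.25   0.016 ]
c100 [0.5562 0.367  0.036 ]
c100 hole [0.621  0.3527 0.016 ]
c80 [0.3812 0.3447 0.036 ]
c80 hole [0.4255 0.3417 0.016 ]
tip [ 0.3979 -0.2975  0.082 ]
knobL [ 0.5866 -0.3347  0.058 ]
k [ 0.6044 -0.3553  0.058 ]
k [ 0.5735 -0.3954  0.058 ]
k [ 0.556  -0.3805  0.058 ]
window [ 0.5394 -0.3713  0.019 ]
bush [0.4272 0.0534 0.034 ]
barend [ 0.4793 -0.431   0.03  ]
front [0.5372 0.1478 0.055 ]
front [ 0.5373 -0.0335  0.055 ]
front [ 0.546  -0.0433  0.055 ]
front [ 0.5464 -0.2275  0.055 ]
unitbottomedge-ish [0.7167 0.1409 0.011 ]
unitbottomedge-ish [ 0.7195 -0.0292  0.011 ]
unit top front [0.7113 0.1468 0.085 ]
unit top front [ 0.7144 -0.0341  0.085 ]
unit top front [ 0.7289 -0.0423  0.085 ]
unit top front [ 0.7329 -0.2192  0.085 ]
```

Call:
move_arm([
  {"tx":1.2,"ty":-1.4,"wz":1},
  {"tx":2.0,"ty":-2.6,"wz":2},
  {"tx":2.9,"ty":-3.8,"wz":3},
  {"tx":3.8,"ty":-5.0,"wz":4},
  {"tx":4.7,"ty":-6.2,"wz":5},
  {"tx":5.8,"ty":-7.2,"wz":6},
  {"tx":7,"ty":-7.9,"wz":7},
  {"tx":8.2,"ty":-8.4,"wz":8},
  {"tx":9.4,"ty":-8.9,"wz":9},
  {"tx":10.5,"ty":-9.5,"wz":10},
])

```text
validation failed for argument at $.mo...
```

Call:
move_arm([
  {"tx":1.2,"ty":-1.4,"tz":0.0,"wx":0.0,"wy":0.0,"wz":1.0,"jaw":1.0},
])

```text
clock: 0.72
tool_pos: [0.176, 0.5606, 0.2912]
tool_rot: [[-0.357, -0.934, 0.0], [-0.934, 0.357, 0.0], [-0.0, -0.0, -1.0]]
ft_force: [1.0, -0.3, -0.6]
opening: 0.0871
```

Call:
move_arm([
  {"tx":0.9,"ty":-1.0,"tz":0.0,"wx":0.0,"wy":0.0,"wz":1.0,"jaw":1.0},
  {"tx":1.8,"ty":-2.0,"tz":0.0,"wx":0.0,"wy":0.0,"wz":2.0,"jaw":1.0},
  {"tx":2.8,"ty":-3.0,"tz":0.0,"wx":0.0,"wy":0.0,"wz":3.0,"jaw":1.0},
  {"tx":3.8,"ty":-4.0,"tz":0.0,"wx":0.0,"wy":0.0,"wz":4.0,"jaw":1.0},
  {"tx":4.8,"ty":-4.8,"tz":0.0,"wx":0.0,"wy":0.0,"wz":5.0,"jaw":1.0},
])

```text
clock: 1.35
tool_pos: [0.3068, 0.2729, 0.2926]
tool_rot: [[-0.876, -0.482, 0.001], [-0.482, 0.876, 0.001], [-0.001, 0.0, -1.0]]
ft_force: [0.7, -0.3, -0.2]
opening: 0.0872
```

Call:
move_arm([
  {"tx":0.1,"ty":-1.2,"wz":1.0},
  {"tx":0.2,"ty":-2.4,"wz":2.0},
  {"tx":0.3,"ty":-3.6,"wz":3.0},
  {"tx":0.3,"ty":-4.8,"wz":4.0},
  {"tx":0.4,"ty":-6.0,"wz":5.0},
  {"tx":0.5,"ty":-7.2,"wz":6.0},
  {"tx":0.6,"ty":-8.4,"wz":7.0},
])

```text
validation failed for argument at $.mo...
```

Call:
move_arm([
  {"tx":0.1,"ty":-1.2,"wz":1.0},
  {"tx":0.2,"ty":-2.4,"wz":2.0},
  {"tx":0.3,"ty":-3.6,"wz":3.0},
  {"tx":0.3,"ty":-4.8,"wz":4.0},
  {"tx":0.4,"ty":-5.0,"wz":5.0},
])

```text
validation failed for argument at $.mo...
```

Call:
move_arm([
  {"tx":0.1,"ty":-1.2,"tz":0.0,"wx":0.0,"wy":0.0,"wz":1.0,"jaw":1.0},
  {"tx":0.2,"ty":-2.4,"tz":0.0,"wx":0.0,"wy":0.0,"wz":2.0,"jaw":1.0},
  {"tx":0.3,"ty":-3.6,"tz":0.0,"wx":0.0,"wy":0.0,"wz":3.0,"jaw":1.0},
  {"tx":0.3,"ty":-4.8,"tz":0.0,"wx":0.0,"wy":0.0,"wz":4.0,"jaw":1.0},
  {"tx":0.4,"ty":-6.0,"tz":0.0,"wx":0.0,"wy":0.0,"wz":5.0,"jaw":1.0},
  {"tx":0.5,"ty":-7.2,"tz":0.0,"wx":0.0,"wy":0.0,"wz":6.0,"jaw":1.0},
  {"tx":0.6,"ty":-8.4,"tz":0.0,"wx":0.0,"wy":0.0,"wz":7.0,"jaw":1.0},
])

```text
clock: 2.22
tool_pos: [0.4847, -0.109, 0.2926]
tool_rot: [[-0.889, 0.457, 0.001], [0.457, 0.889, 0.0], [-0.001, 0.001, -1.0]]
ft_force: [1.2, 1.2, 0.7]
opening: 0.0869
```

Call:
move_arm([
  {"tx":-1.0,"ty":-0.7,"tz":0.0,"wx":0.0,"wy":0.0,"wz":0.5,"jaw":1.0},
  {"tx":-2.0,"ty":-1.5,"tz":0.0,"wx":0.0,"wy":0.0,"wz":1.0,"jaw":1.0},
  {"tx":-3.0,"ty":-2.3,"tz":0.0,"wx":0.0,"wy":0.0,"wz":1.0,"jaw":1.0},
  {"tx":-4.1,"ty":-3.1,"tz":0.0,"wx":0.0,"wy":0.0,"wz":1.0,"jaw":1.0},
  {"tx":-4.1,"ty":-3.1,"tz":0.0,"wx":0.0,"wy":0.0,"wz":1.0,"jaw":1.0},
])

```text
clock: 2.85
tool_pos: [0.5972, -0.3414, 0.29]
tool_rot: [[-0.817, 0.576, -0.002], [0.576, 0.817, 0.0], [0.002, -0.001, -1.0]]
ft_force: [0.3, 0.4, -0.5]
opening: 0.0869
```

```bash
python3 - <<'E'
from h import *
s=get_state(); im=snap('wrist','pics/w1.png'); print(s['tool_pos'],s['joint_pos'])
import pickle; pickle.dump(s,open('s1.pkl','wb'))
E
```

```text
[ 0.59715599 -0.34137177  0.29000534] [-2.84794690e-01  4.95304906e-01  1.79819530e-01  1.94923742e-04
 -1.25731683e+00 -3.29093800e-01]
```

View pics/w1_raw.png

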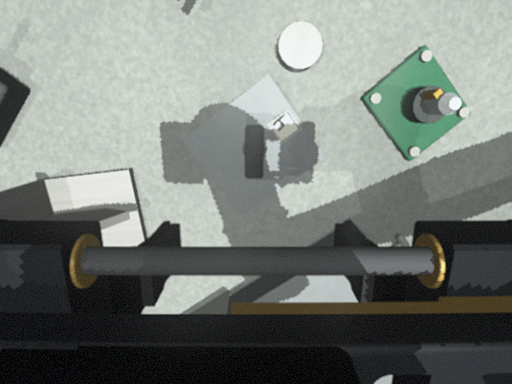

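```bash
python3 - <<'E'
from h import *
im=cv2.imread('pics/w1_raw.png')[70:190,200:340]
im=cv2.convertScaleAbs(im,alpha=1.3,beta=20)
cv2.imwrite('pics/w1z.png',cv2.resize(im,None,fx=5,fy=5,interpolation=cv2.INTER_CUBIC))
im=cv2.imread('pics/top0.png')[165:190,375:410]
im=np.rot90(im,0); cv2.imwrite('pics/t1z.png',cv2.resize(im,None,fx=16,fy=16,interpolation=cv2.INTER_CUBIC))
E
```

```text
(no output)
```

View pics/w1z.png

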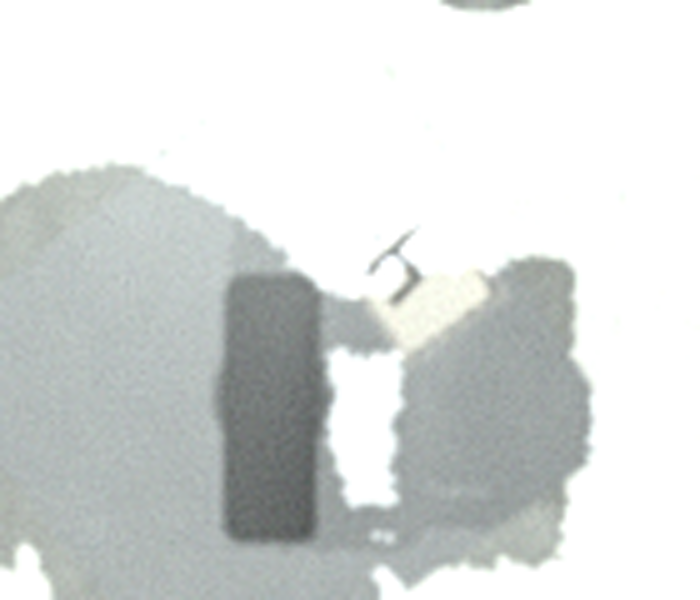

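View pics/t1z.png

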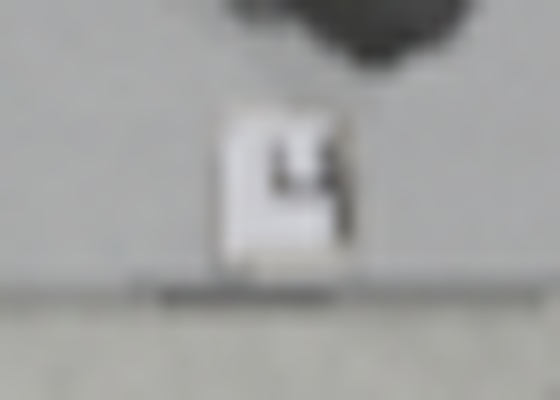

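```bash
python3 - <<'E'
from h import *
import pickle; s=pickle.load(open('s1.pkl','rb'))
P=p2w('wrist',[(245.4,124.4),(263.6,124.4),(263.6,178),(245.4,178),(254.5,151.2)],.058,s); print(P.round(4)); 
print(np.linalg.norm(P[0]-P[1]),np.linalg.norm(P[0]-P[3]))
R=np.array(s['tool_rot']); print((P[4]-s['tool_pos'])@R)
# shaft tip via wrist vs top
print('tip wrist',p2w('wrist',[(454,104)],.082,s), 'barend',p2w('wrist',[(300,46)],.03,s))
E
```

```text
[[ 0.572  -0.3954  0.058 ]
 [ 0.5566 -0.3846  0.058 ]
 [ 0.5888 -0.3382  0.058 ]
 [ 0.6049 -0.3495  0.058 ]
 [ 0.5802 -0.3674  0.058 ]]
0.018809580493330962 0.05649650974955605
[-0.00158215 -0.03085604  0.23202832]
tip wrist [[ 0.39695616 -0.29729468  0.082     ]] barend [[ 0.4784275  -0.42815408  0.03      ]]
```

Call:
move_arm([
  {"tx":0.0,"ty":-0.6,"tz":1.0,"wx":0.0,"wy":0.0,"wz":0.0,"jaw":0.7},
  {"tx":0.0,"ty":-0.6,"tz":2.0,"wx":0.0,"wy":0.0,"wz":0.0,"jaw":0.6},
  {"tx":0.0,"ty":-0.6,"tz":3.0,"wx":0.0,"wy":0.0,"wz":0.0,"jaw":0.5},
  {"tx":0.0,"ty":-0.6,"tz":3.5,"wx":0.0,"wy":0.0,"wz":0.0,"jaw":0.5},
  {"tx":0.0,"ty":-0.6,"tz":3.86,"wx":0.0,"wy":0.0,"wz":0.0,"jaw":0.5},
  {"tx":0.0,"ty":-0.6,"tz":3.86,"wx":0.0,"wy":0.0,"wz":0.0,"jaw":0.0},
  {"tx":0.0,"ty":-0.6,"tz":3.86,"wx":0.0,"wy":0.0,"wz":0.0,"jaw":0.0},
  {"tx":0.0,"ty":-0.6,"tz":3.86,"wx":0.0,"wy":0.0,"wz":0.0,"jaw":0.0},
  {"tx":0.0,"ty":-0.6,"tz":3.86,"wx":0.0,"wy":0.0,"wz":0.0,"jaw":0.0},
], newtons=25)

```text
clock: 4.03
tool_pos: [0.5834, -0.3646, 0.1012]
tool_rot: [[-0.82, 0.572, 0.011], [0.572, 0.82, -0.006], [-0.013, 0.002, -1.0]]
ft_force: [6.8, -5.8, -5.8]
opening: 0.0197
```

```bash
python3 - <<'E'
from h import *
camera('top'); s=get_state(); print(s['tool_pos'].round(4) if hasattr(s['tool_pos'],'round') else s['tool_pos'],s['ft_force'],s['ft_torque'],s['opening'],s['dq'],s['joint_pos'])
E
```

```text
[ 0.5834 -0.3646  0.1012] [ 7.35031092 -7.1852081  -6.28088413] [-1.5086517  -2.07733696 -0.07066012] 0.0201839055804473 [-0.00070476  0.00106579  0.00039684  0.00100603 -0.00212582 -0.00048341] [-0.32363729  0.65292013 -0.04662958  0.0020746  -0.85866516 -0.28661319]
```

Call:
move_arm([
  {"tx":-0.04,"ty":0.0,"tz":0.0,"wx":0.0,"wy":0.0,"wz":1.2,"jaw":0.0},
  {"tx":-0.04,"ty":0.0,"tz":0.0,"wx":0.0,"wy":0.0,"wz":2.4,"jaw":0.0},
  {"tx":-0.04,"ty":0.0,"tz":0.0,"wx":0.0,"wy":0.0,"wz":3.6,"jaw":0.0},
  {"tx":-0.04,"ty":0.0,"tz":0.0,"wx":0.0,"wy":0.0,"wz":4.8,"jaw":0.0},
  {"tx":-0.04,"ty":0.0,"tz":0.0,"wx":0.0,"wy":0.0,"wz":6.0,"jaw":0.0},
  {"tx":-0.04,"ty":0.0,"tz":0.0,"wx":0.0,"wy":0.0,"wz":7.2,"jaw":0.0},
  {"tx":-0.04,"ty":0.0,"tz":0.0,"wx":0.0,"wy":0.0,"wz":8.4,"jaw":0.0},
  {"tx":-0.04,"ty":0.0,"tz":0.0,"wx":0.0,"wy":0.0,"wz":9.6,"jaw":0.0},
  {"tx":-0.04,"ty":0.0,"tz":0.0,"wx":0.0,"wy":0.0,"wz":10.8,"jaw":0.0},
  {"tx":-0.04,"ty":0.0,"tz":0.0,"wx":0.0,"wy":0.0,"wz":12.2,"jaw":0.0},
], newtons=25)

```text
clock: 5.32
tool_pos: [0.5841, -0.3685, 0.1013]
tool_rot: [[0.674, 0.739, 0.01], [0.739, -0.674, -0.009], [0.0, 0.013, -1.0]]
ft_force: [5.2, -16.5, -7.9]
opening: 0.02
```

Call:
move_arm([
  {"tx":0.0,"ty":0.0,"tz":0.0,"wx":0.0,"wy":0.0,"wz":0.0,"jaw":0.0},
  {"tx":0.0,"ty":0.0,"tz":0.0,"wx":0.0,"wy":0.0,"wz":0.0,"jaw":0.0},
])

```text
clock: 5.58
tool_pos: [0.584, -0.3685, 0.1013]
tool_rot: [[0.67, 0.742, 0.01], [0.742, -0.67, -0.009], [0.0, 0.013, -1.0]]
ft_force: [5.7, -15.4, -8.8]
opening: 0.0198
```

Call:
move_arm([
  {"tx":0.0,"ty":0.0,"tz":0.0,"wx":0.0,"wy":0.0,"wz":0.0,"jaw":0.5},
  {"tx":0.0,"ty":0.0,"tz":0.0,"wx":0.0,"wy":0.0,"wz":0.0,"jaw":0.5},
  {"tx":0.0,"ty":0.5,"tz":-1.0,"wx":0.0,"wy":0.0,"wz":0.0,"jaw":0.5},
  {"tx":0.0,"ty":1.2,"tz":-2.0,"wx":0.0,"wy":0.0,"wz":0.0,"jaw":0.8},
  {"tx":0.0,"ty":1.2,"tz":-2.0,"wx":0.0,"wy":0.0,"wz":0.0,"jaw":1.0},
  {"tx":0.0,"ty":1.2,"tz":-2.0,"wx":0.0,"wy":0.0,"wz":0.0,"jaw":1.0},
])

```text
clock: 6.32
tool_pos: [0.6252, -0.4032, 0.1991]
tool_rot: [[0.67, 0.742, -0.0], [0.742, -0.67, 0.001], [0.001, -0.001, -1.0]]
ft_force: [-1.1, 0.3, -0.7]
opening: 0.0655
```

```bash
python3 - <<'E'
from h import *
s=get_state(); im=snap('wrist','pics/w2.png'); print(s['tool_pos'],s['tool_rot'],s['joint_pos'])
import pickle; pickle.dump(s,open('s2.pkl','wb'))
t=snap('top','pics/t2.png'); t=t[135:200,365:425]
cv2.imwrite('pics/t2z.png',cv2.resize(t,None,fx=9,fy=9,interpolation=cv2.INTER_CUBIC))
E
```

```text
[ 0.62523292 -0.40323062  0.19910311] [[ 6.70177292e-01  7.42200987e-01 -3.03571342e-04]
 [ 7.42200785e-01 -6.70176651e-01  1.11910127e-03]
 [ 6.27151639e-04 -9.75307143e-04 -9.99999328e-01]] [-3.56632558e-01  6.51522189e-01  2.26901126e-01 -1.03426226e-03
 -1.14685064e+00 -1.94818550e+00]
```

View pics/w2_raw.png

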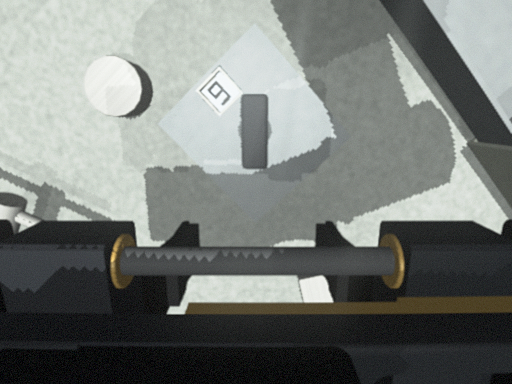

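View pics/t2z.png

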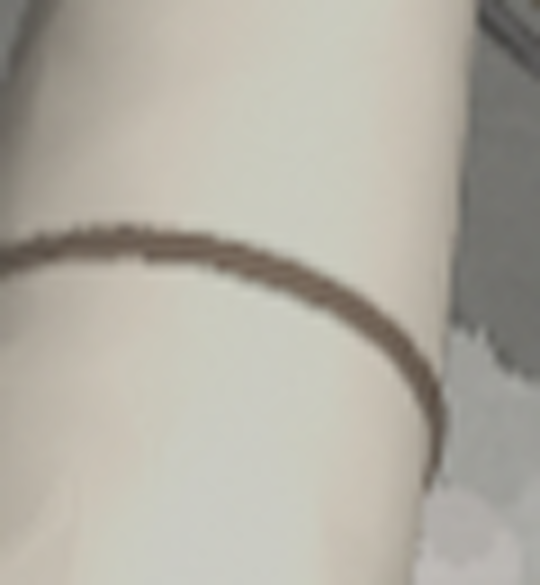

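```bash
cat > rect.py <<'E'
from h import *
def rectify(im,name,s,cx,cy,z,half=.08,ppm=4000,yaw=0):
    n=int(2*half*ppm); 
    u,v=np.meshgrid(np.arange(n),np.arange(n))
    # up = +x world, right = -y
    X=cx+half-v/ppm; Y=cy+half-u/ppm
    P=np.c_[X.ravel(),Y.ravel(),np.full(n*n,z)]
    px=w2p(name,P,s).astype(np.float32).reshape(n,n,2)
    return cv2.remap(im,px[...,0],px[...,1],cv2.INTER_CUBIC)
E
python3 - <<'E'
from rect import *
import pickle; s=pickle.load(open('s2.pkl','rb'))
im=cv2.imread('pics/w2_raw.png')
r=rectify(im,'wrist',s,.5815,-.367,.019,.075,4000); cv2.imwrite('pics/r2.png',r)
E
```

```text
(no output)
```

View pics/r2.png

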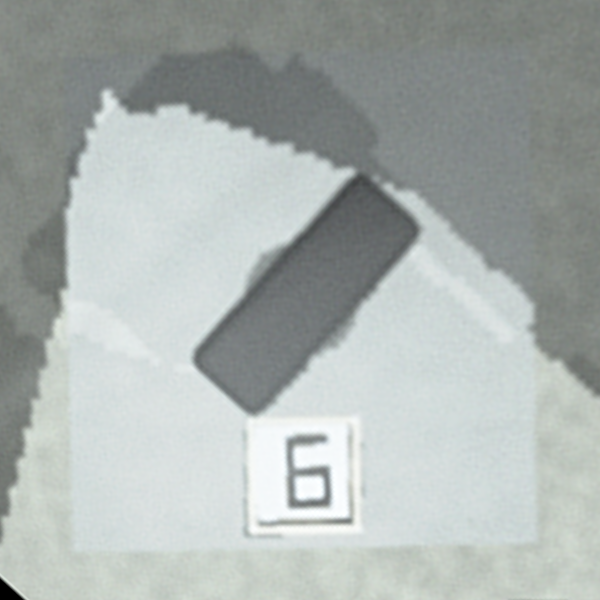

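```bash
python3 - <<'E'
from rect import *
import pickle
for f,sf in (('w1','s1'),('w2','s2')):
    s=pickle.load(open(sf+'.pkl','rb')); im=cv2.imread(f'pics/{f}_raw.png')
    r=rectify(im,'wrist',s,.5815,-.367,.058,.05,6000); cv2.imwrite(f'pics/{f}k.png',r)
E
python3 -c "
import cv2,numpy as np
cv2.imwrite('pics/k.png',cv2.resize(np.hstack([cv2.imread('pics/w1k.png'),cv2.imread('pics/w2k.png')]),(800,400)))"
```

```text
(no output)
```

View pics/k.png

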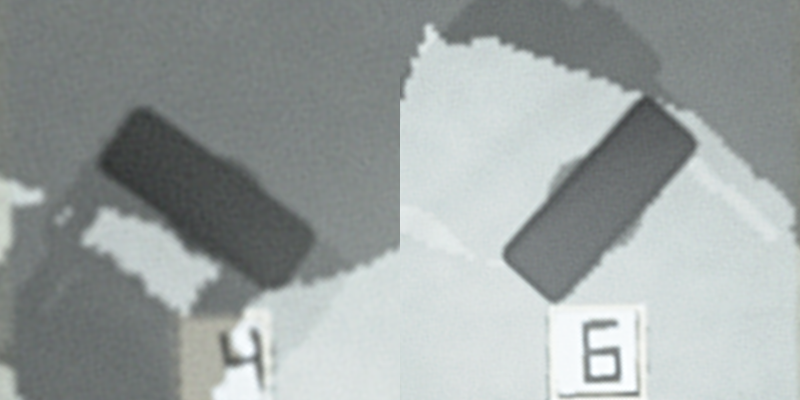

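Call:
move_arm([
  {"tx":-0.4,"ty":-0.9,"tz":-0.6,"wx":0.0,"wy":0.0,"wz":1.2,"jaw":1.0},
  {"tx":-0.9,"ty":-1.8,"tz":-1.0,"wx":0.0,"wy":0.0,"wz":2.4,"jaw":1.0},
  {"tx":-1.4,"ty":-2.8,"tz":-1.0,"wx":0.0,"wy":0.0,"wz":3.6,"jaw":1.0},
  {"tx":-1.8,"ty":-3.6,"tz":-1.0,"wx":0.0,"wy":0.0,"wz":4.8,"jaw":1.0},
  {"tx":-2.1,"ty":-4.3,"tz":-1.0,"wx":0.0,"wy":0.0,"wz":6.0,"jaw":1.0},
  {"tx":-2.1,"ty":-4.3,"tz":-1.0,"wx":0.0,"wy":0.0,"wz":6.0,"jaw":1.0},
  {"tx":-2.1,"ty":-4.3,"tz":-1.0,"wx":0.0,"wy":0.0,"wz":6.0,"jaw":1.0},
])

```text
clock: 7.3
tool_pos: [0.3958, -0.3377, 0.2491]
tool_rot: [[1.0, 0.0, -0.0], [0.0, -1.0, -0.0], [-0.0, 0.0, -1.0]]
ft_force: [0.7, -0.2, -0.2]
opening: 0.0868
```

```bash
cat > wv.py <<'E'
import sys,pickle
from rect import *
def take(tag):
    s=get_state(); snap('wrist',f'pics/{tag}.png'); pickle.dump(s,open(f'{tag}.pkl','wb'))
    print(np.round(s['tool_pos'],4).tolist(),'yaw',np.degrees(np.arctan2(s['tool_rot'][1][0],s['tool_rot'][0][0])).round(2),'q',np.round(s['joint_pos'],3).tolist(),'F',np.round(s['ft_force'],1).tolist(),'op',round(s['opening'],4))
if __name__=='__main__': take(sys.argv[1])
E
python3 wv.py w3; python3 - <<'E'
from rect import *
import pickle
s=pickle.load(open('w3.pkl','rb')); im=cv2.imread('pics/w3_raw.png')
a=rectify(im,'wrist',s,.397,-.297,.082,.05,4000);b=rectify(im,'wrist',s,.397,-.297,.04,.05,4000)
cv2.imwrite('pics/r3.png',np.hstack([a,b]))
E
```

```text
[0.3958, -0.3377, 0.2491] yaw 0.01 q [-0.394, 0.245, -0.312, 0.0, -1.014, -2.748] F [0.7, -0.2, -0.2] op 0.0868
```

View pics/w3_raw.png

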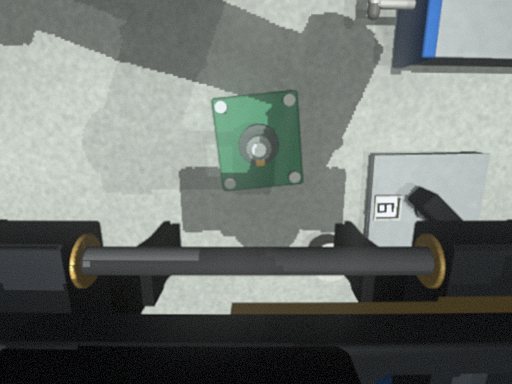

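View pics/r3.png

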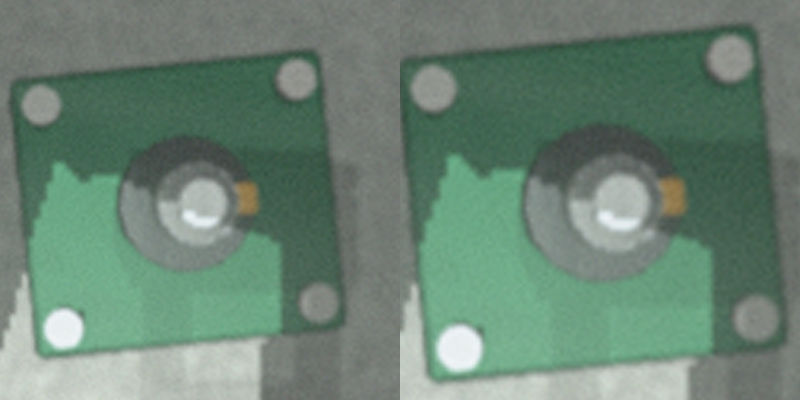

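Call:
move_arm([
  {"tx":0.4,"ty":-1.2,"tz":0.0,"wx":0.0,"wy":0.0,"wz":-1.1,"jaw":1.0},
  {"tx":0.8,"ty":-2.4,"tz":0.0,"wx":0.0,"wy":0.0,"wz":-2.2,"jaw":1.0},
  {"tx":1.2,"ty":-3.6,"tz":0.0,"wx":0.0,"wy":0.0,"wz":-3.3,"jaw":1.0},
  {"tx":1.6,"ty":-4.8,"tz":0.0,"wx":0.0,"wy":0.0,"wz":-4.4,"jaw":1.0},
  {"tx":2.0,"ty":-6.0,"tz":0.0,"wx":0.0,"wy":0.0,"wz":-5.5,"jaw":1.0},
  {"tx":2.4,"ty":-7.2,"tz":0.0,"wx":0.0,"wy":0.0,"wz":-6.6,"jaw":1.0},
  {"tx":2.8,"ty":-8.4,"tz":0.0,"wx":0.0,"wy":0.0,"wz":-7.7,"jaw":1.0},
  {"tx":3.2,"ty":-9.6,"tz":0.0,"wx":0.0,"wy":0.0,"wz":-8.8,"jaw":1.0},
  {"tx":3.5,"ty":-10.8,"tz":0.0,"wx":0.0,"wy":0.0,"wz":-9.9,"jaw":1.0},
  {"tx":3.7,"ty":-11.9,"tz":0.0,"wx":0.0,"wy":0.0,"wz":-10.5,"jaw":1.0},
])

```text
clock: 8.6
tool_pos: [0.5825, 0.2598, 0.2482]
tool_rot: [[0.102, 0.995, -0.0], [0.995, -0.102, -0.001], [-0.001, -0.0, -1.0]]
ft_force: [1.6, -0.1, -0.4]
opening: 0.0871
```

Call:
move_arm([
  {"tx":0.0,"ty":0.0,"tz":0.0,"wx":0.0,"wy":0.0,"wz":0.0,"jaw":1.0},
  {"tx":0.0,"ty":0.0,"tz":0.0,"wx":0.0,"wy":0.0,"wz":0.0,"jaw":1.0},
])

```text
clock: 8.85
tool_pos: [0.5815, 0.2575, 0.248]
tool_rot: [[0.105, 0.994, -0.002], [0.994, -0.105, -0.001], [-0.001, -0.002, -1.0]]
ft_force: [0.0, -0.7, 0.6]
opening: 0.0871
```

```bash
python3 wv.py w4; python3 - <<'E'
from rect import *
import pickle
s=pickle.load(open('w3.pkl','rb')); im=cv2.imread('pics/w3_raw.png')
r=rectify(im,'wrist',s,.397,-.297,.012,.07,4000); hsv=cv2.cvtColor(r,cv2.COLOR_BGR2HSV)
m=((hsv[...,0]>55)&(hsv[...,0]<95)&(hsv[...,1]>70)).astype(np.uint8)*255
c=max(cv2.findContours(m,0,2)[0],key=cv2.contourArea); R=cv2.minAreaRect(c); print(R,.397+.07-R[0][1]/4000,-.297+.07-R[0][0]/4000)
s=pickle.load(open('w4.pkl','rb')); im=cv2.imread('pics/w4_raw.png')
a=rectify(im,'wrist',s,.5676,.258,.036,.07,2800);b=rectify(im,'wrist',s,.5676,.258,.016,.07,2800)
cv2.imwrite('pics/r4.png',np.hstack([a,b]))
E
```

```text
[0.5815, 0.2575, 0.248] yaw 83.97 q [0.671, 0.436, -0.026, -0.0, -1.111, -2.347] F [0.0, -0.7, 0.6] op 0.0871
((279.1244812011719, 277.503173828125), (351.2882385253906, 391.33941650390625), 84.32463836669922) 0.39762420654296876 -0.29678112030029297
```

View pics/w4_raw.png

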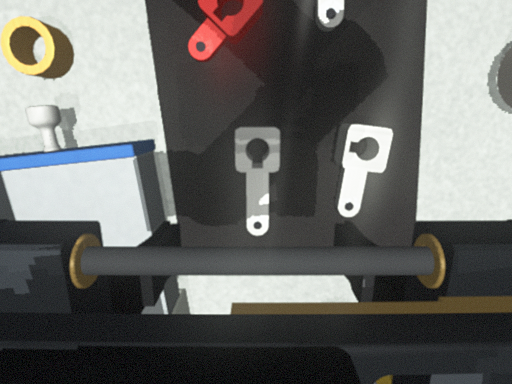

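View pics/r4.png

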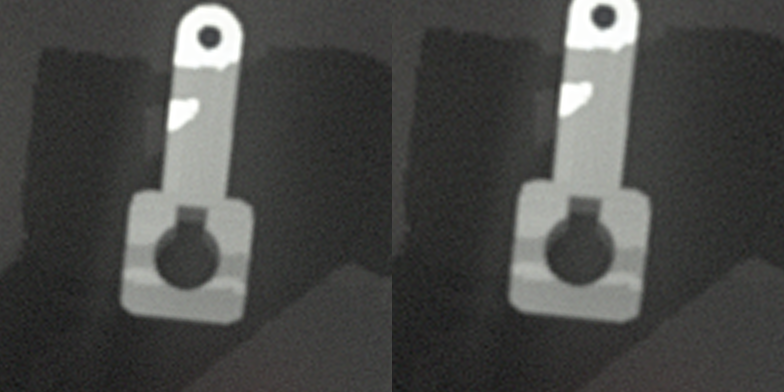

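Call:
move_arm([
  {"tx":0.0,"ty":-0.7,"tz":1.0,"wx":0.0,"wy":0.0,"wz":-0.1,"jaw":1.0},
  {"tx":0.0,"ty":-0.7,"tz":2.0,"wx":0.0,"wy":0.0,"wz":-0.1,"jaw":0.9},
  {"tx":0.0,"ty":-0.7,"tz":3.0,"wx":0.0,"wy":0.0,"wz":-0.1,"jaw":0.8},
  {"tx":0.0,"ty":-0.7,"tz":3.45,"wx":0.0,"wy":0.0,"wz":-0.1,"jaw":0.7},
  {"tx":0.0,"ty":-0.7,"tz":3.45,"wx":0.0,"wy":0.0,"wz":-0.1,"jaw":0.7},
  {"tx":0.0,"ty":-0.7,"tz":3.45,"wx":0.0,"wy":0.0,"wz":-0.1,"jaw":0.2},
  {"tx":0.0,"ty":-0.7,"tz":3.45,"wx":0.0,"wy":0.0,"wz":-0.1,"jaw":0.2},
  {"tx":0.0,"ty":-0.7,"tz":3.45,"wx":0.0,"wy":0.0,"wz":-0.1,"jaw":0.2},
], newtons=40)

```text
clock: 9.9
tool_pos: [0.5473, 0.2609, 0.0784]
tool_rot: [[0.092, 0.996, 0.002], [0.996, -0.092, 0.001], [0.002, 0.002, -1.0]]
ft_force: [1.0, 0.2, 2.9]
opening: 0.0437
```

Call:
move_arm([
  {"tx":0.0,"ty":0.0,"tz":-0.6,"wx":0.0,"wy":0.0,"wz":0.0,"jaw":0.2},
  {"tx":0.0,"ty":0.0,"tz":-1.5,"wx":0.0,"wy":0.0,"wz":0.0,"jaw":0.2},
  {"tx":0.0,"ty":0.0,"tz":-2.4,"wx":0.0,"wy":0.0,"wz":0.0,"jaw":0.2},
  {"tx":0.0,"ty":0.0,"tz":-2.4,"wx":0.0,"wy":0.0,"wz":0.0,"jaw":0.2},
], newtons=40)

```text
clock: 10.4
tool_pos: [0.5481, 0.2618, 0.2012]
tool_rot: [[0.091, 0.996, 0.007], [0.996, -0.092, 0.006], [0.006, 0.007, -1.0]]
ft_force: [0.5, -0.4, -3.0]
opening: 0.0441
```

```bash
python3 wv.py w5
```

```text
[0.5481, 0.2618, 0.2012] yaw 84.75 q [0.712, 0.428, -0.167, 0.001, -0.966, -2.375] F [0.5, -0.4, -3.0] op 0.0441
```

View pics/w5_raw.png

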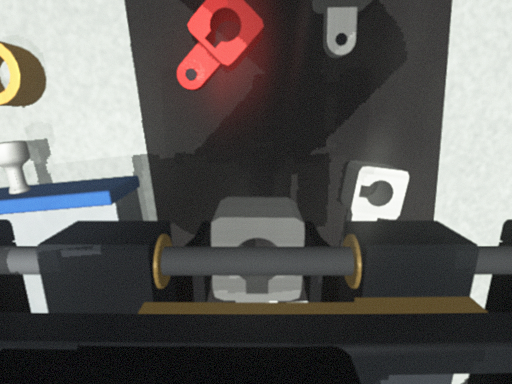

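```bash
python3 - <<'E'
from h import *
import pickle
s=pickle.load(open('w5.pkl','rb')); im=cv2.imread('pics/w5_raw.png')
cv2.imwrite('pics/w5z.png',cv2.resize(im[185:305,180:340],None,fx=5,fy=5,interpolation=cv2.INTER_CUBIC))
R=np.array(s['tool_rot']);zb=s['tool_pos'][2]-.0784
for y in (-.024,-.022,-.020): # tool-frame y of rear edge
  for dz in (0,.036):
    P=np.array(s['tool_pos'])+R@np.array([0,y,.0784-dz]); print(y,dz,w2p('wrist',P,s).round(1))
for y in (0,.018):
    P=np.array(s['tool_pos'])+R@np.array([0,y,.0784-.036]); print('bore',y,w2p('wrist',P,s).round(1))
E
```

```text
-0.024 0 [[256.6 195.5]]
-0.024 0.036 [[256.7 215.5]]
-0.022 0 [[256.6 198.9]]
-0.022 0.036 [[256.7 219.5]]
-0.02 0 [[256.6 202.2]]
-0.02 0.036 [[256.7 223.6]]
bore 0 [[256.6 262.6]]
bore 0.018 [[256.6 295.3]]
```

View pics/w5z.png

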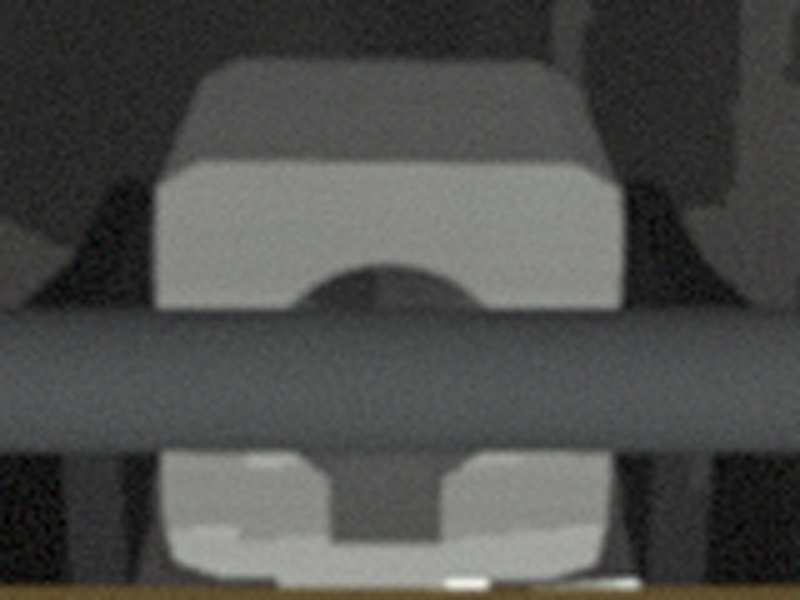

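Call:
move_arm([
  {"tx":-1.1,"ty":-0.2,"tz":0.0,"wx":0.0,"wy":0.0,"wz":1.0,"jaw":0.2},
  {"tx":-2.3,"ty":-0.4,"tz":0.0,"wx":0.0,"wy":0.0,"wz":2.0,"jaw":0.2},
  {"tx":-3.5,"ty":-0.6,"tz":0.0,"wx":0.0,"wy":0.0,"wz":3.0,"jaw":0.2},
  {"tx":-4.7,"ty":-0.8,"tz":0.0,"wx":0.0,"wy":0.0,"wz":4.0,"jaw":0.2},
  {"tx":-5.9,"ty":-1.0,"tz":0.0,"wx":0.0,"wy":0.0,"wz":5.0,"jaw":0.2},
  {"tx":-7.1,"ty":-1.2,"tz":0.0,"wx":0.0,"wy":0.0,"wz":6.0,"jaw":0.2},
  {"tx":-8.3,"ty":-1.4,"tz":0.0,"wx":0.0,"wy":0.0,"wz":7.0,"jaw":0.2},
  {"tx":-9.5,"ty":-1.6,"tz":0.0,"wx":0.0,"wy":0.0,"wz":8.0,"jaw":0.2},
  {"tx":-10.6,"ty":-1.8,"tz":0.0,"wx":0.0,"wy":0.0,"wz":9.0,"jaw":0.2},
  {"tx":-11.44,"ty":-1.98,"tz":0.0,"wx":0.0,"wy":0.0,"wz":9.9,"jaw":0.2},
], newtons=40)

```text
clock: 11.7
tool_pos: [0.3934, -0.3012, 0.1948]
tool_rot: [[0.996, 0.09, -0.004], [0.09, -0.996, 0.002], [-0.004, -0.002, -1.0]]
ft_force: [0.7, 1.2, -2.1]
opening: 0.044
```

Call:
move_arm([
  {"tx":0.0,"ty":0.0,"tz":0.0,"wx":0.0,"wy":0.0,"wz":0.0,"jaw":0.2},
  {"tx":0.0,"ty":0.0,"tz":0.0,"wx":0.0,"wy":0.0,"wz":0.0,"jaw":0.2},
  {"tx":0.0,"ty":0.0,"tz":0.0,"wx":0.0,"wy":0.0,"wz":0.0,"jaw":0.2},
], newtons=40)

```text
clock: 12.08
tool_pos: [0.3954, -0.2988, 0.1962]
tool_rot: [[0.995, 0.098, -0.001], [0.098, -0.995, 0.001], [-0.001, -0.001, -1.0]]
ft_force: [0.5, 0.6, -3.2]
opening: 0.0437
```

```bash
python3 wv.py w6; python3 - <<'E'
from h import *
t=snap('top','pics/t6.png'); c=snap('scene','pics/c6.png')
cv2.imwrite('pics/z6.png',np.hstack([cv2.resize(t[170:270,330:430],(400,400),interpolation=2),cv2.resize(c[150:250,90:190],(400,400),interpolation=2)]))
E
```

```text
[0.3954, -0.2988, 0.1962] yaw 5.62 q [-0.319, 0.265, -0.439, -0.0, -0.869, -2.724] F [0.5, 0.6, -3.2] op 0.0437
```

View pics/w6_raw.png

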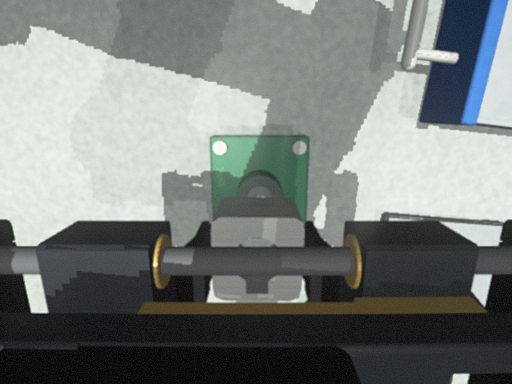

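View pics/z6.png

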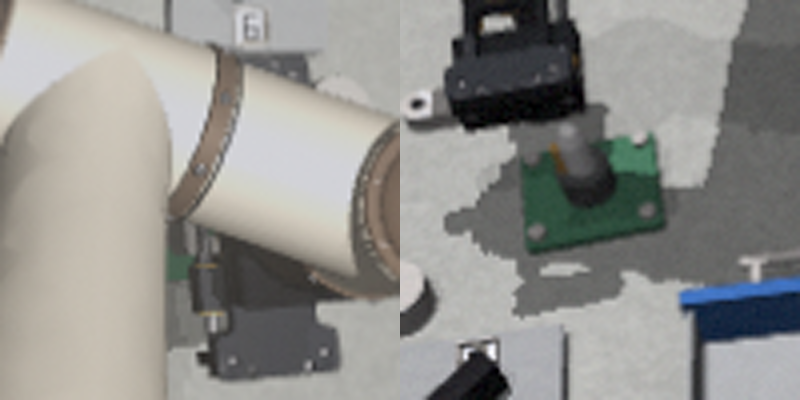

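Call:
move_arm([
  {"tx":0.04,"ty":0.0,"tz":0.3,"wx":0.0,"wy":0.0,"wz":0.0,"jaw":0.2},
  {"tx":0.04,"ty":0.0,"tz":0.6,"wx":0.0,"wy":0.0,"wz":0.0,"jaw":0.2},
  {"tx":0.04,"ty":0.0,"tz":0.6,"wx":0.0,"wy":0.0,"wz":0.0,"jaw":0.2},
  {"tx":0.04,"ty":0.0,"tz":0.6,"wx":0.0,"wy":0.0,"wz":0.0,"jaw":0.2},
], newtons=40)

```text
clock: 12.72
tool_pos: [0.3977, -0.2996, 0.1667]
tool_rot: [[0.995, 0.097, -0.0], [0.097, -0.995, -0.0], [-0.0, 0.0, -1.0]]
ft_force: [0.1, 0.3, -2.3]
opening: 0.0436
```

```bash
python3 wv.py w7; python3 - <<'E'
import cv2
im=cv2.imread('pics/w7_raw.png'); cv2.imwrite('pics/w7z.png',cv2.resize(im[120:305,170:345],None,fx=3.2,fy=3.2,interpolation=2))
E
```

```text
[0.3977, -0.2996, 0.1667] yaw 5.55 q [-0.319, 0.307, -0.47, 0.0, -0.794, -2.726] F [0.1, 0.3, -2.3] op 0.0436
```

View pics/w7z.png

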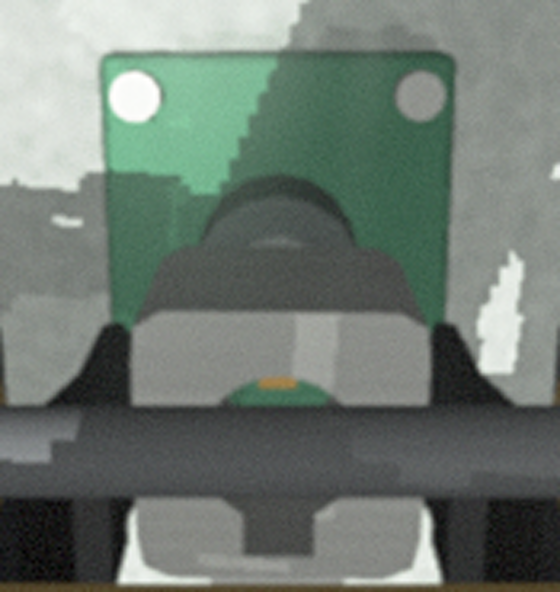

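Call:
move_arm([
  {"tx":-0.01,"ty":-0.02,"tz":0.15,"wx":0.0,"wy":0.0,"wz":0.0,"jaw":0.2},
  {"tx":-0.01,"ty":-0.02,"tz":0.3,"wx":0.0,"wy":0.0,"wz":0.0,"jaw":0.2},
  {"tx":-0.01,"ty":-0.02,"tz":0.45,"wx":0.0,"wy":0.0,"wz":0.0,"jaw":0.2},
  {"tx":-0.01,"ty":-0.02,"tz":0.5,"wx":0.0,"wy":0.0,"wz":0.0,"jaw":0.2},
], newtons=40)

```text
clock: 13.28
tool_pos: [0.3965, -0.2986, 0.141]
tool_rot: [[0.995, 0.096, -0.001], [0.096, -0.995, 0.0], [-0.001, -0.001, -1.0]]
ft_force: [0.3, 0.4, -2.6]
opening: 0.0437
```

Call:
move_arm([
  {"tx":0.0,"ty":0.0,"tz":0.15,"wx":0.0,"wy":0.0,"wz":0.0,"jaw":0.2},
  {"tx":0.0,"ty":0.0,"tz":0.3,"wx":0.0,"wy":0.0,"wz":0.0,"jaw":0.2},
  {"tx":0.0,"ty":0.0,"tz":0.42,"wx":0.0,"wy":0.0,"wz":0.0,"jaw":0.2},
  {"tx":0.0,"ty":0.0,"tz":0.48,"wx":0.0,"wy":0.0,"wz":0.0,"jaw":0.2},
  {"tx":0.0,"ty":0.0,"tz":0.5,"wx":0.0,"wy":0.0,"wz":0.0,"jaw":0.2},
], newtons=40)

```text
clock: 13.9
tool_pos: [0.3966, -0.2986, 0.1183]
tool_rot: [[0.995, 0.097, -0.001], [0.097, -0.995, -0.0], [-0.001, -0.0, -1.0]]
ft_force: [-4.3, 5.6, 16.6]
opening: 0.0439
```

Call:
move_arm([
  {"tx":0.0,"ty":0.0,"tz":0.02,"wx":0.0,"wy":0.0,"wz":0.0,"jaw":0.2},
  {"tx":0.0,"ty":0.0,"tz":0.0,"wx":0.0,"wy":0.0,"wz":0.0,"jaw":0.6},
  {"tx":0.0,"ty":0.0,"tz":-0.05,"wx":0.0,"wy":0.0,"wz":0.0,"jaw":0.6},
  {"tx":0.0,"ty":0.0,"tz":-0.05,"wx":0.0,"wy":0.0,"wz":0.0,"jaw":0.6},
], newtons=40)

```text
clock: 14.4
tool_pos: [0.3972, -0.2989, 0.1195]
tool_rot: [[0.995, 0.096, 0.001], [0.096, -0.995, -0.0], [0.001, 0.0, -1.0]]
ft_force: [-0.7, 0.5, -0.4]
opening: 0.0519
```

```bash
python3 - <<'E'
from h import *
c=snap('scene','pics/c8.png')
cv2.imwrite('pics/z8.png',cv2.resize(c[140:260,70:200],(650,600),interpolation=2)); print(get_state()['opening'])
E
```

```text
0.052073096582688196
```

View pics/z8.png

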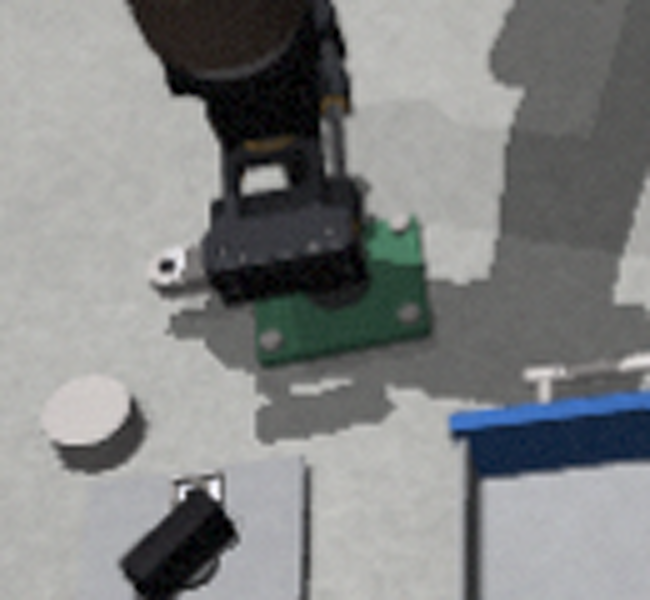

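Call:
move_arm([
  {"tx":0.0,"ty":0.0,"tz":0.0,"wx":0.0,"wy":0.0,"wz":0.0,"jaw":0.2},
  {"tx":0.0,"ty":0.0,"tz":0.0,"wx":0.0,"wy":0.0,"wz":0.0,"jaw":0.2},
  {"tx":0.0,"ty":0.0,"tz":0.0,"wx":0.0,"wy":0.0,"wz":0.0,"jaw":0.2},
  {"tx":0.0,"ty":0.0,"tz":-0.4,"wx":0.0,"wy":0.0,"wz":0.0,"jaw":0.2},
  {"tx":0.0,"ty":0.0,"tz":-1.0,"wx":0.0,"wy":0.0,"wz":0.0,"jaw":0.2},
  {"tx":0.0,"ty":0.0,"tz":-1.6,"wx":0.0,"wy":0.0,"wz":0.0,"jaw":0.2},
  {"tx":0.0,"ty":0.0,"tz":-2.0,"wx":0.0,"wy":0.0,"wz":0.0,"jaw":0.2},
], newtons=40)

```text
clock: 15.32
tool_pos: [0.3967, -0.2985, 0.22]
tool_rot: [[0.995, 0.096, 0.0], [0.096, -0.995, 0.0], [0.0, -0.0, -1.0]]
ft_force: [0.6, 0.4, -4.4]
opening: 0.044
```

```bash
python3 - <<'E'
from rect import *
im=cv2.imread('pics/top0.png')
a=rectify(im,'top',None,.64,-.04,.05,.2,1500); 
cv2.imwrite('pics/dr.png',a)
E
```

```text
(no output)
```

View pics/dr.png

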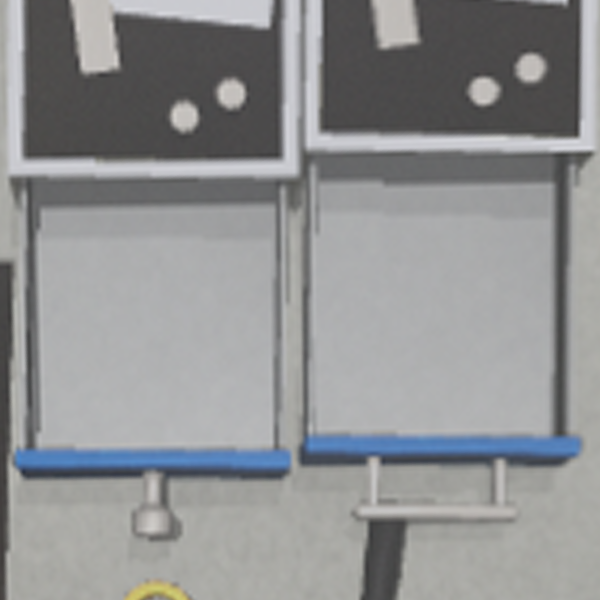

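Call:
move_arm([
  {"tx":0.5,"ty":-0.4,"tz":0.0,"wx":0.0,"wy":0.0,"wz":-1.2,"jaw":0.2},
  {"tx":1.0,"ty":-0.8,"tz":0.0,"wx":0.0,"wy":0.0,"wz":-2.4,"jaw":0.2},
  {"tx":1.6,"ty":-1.3,"tz":0.0,"wx":0.0,"wy":0.0,"wz":-3.6,"jaw":0.2},
  {"tx":2.2,"ty":-1.8,"tz":0.0,"wx":0.0,"wy":0.0,"wz":-4.8,"jaw":0.2},
  {"tx":2.8,"ty":-2.3,"tz":0.0,"wx":0.0,"wy":0.0,"wz":-6.0,"jaw":0.2},
  {"tx":3.4,"ty":-2.8,"tz":0.0,"wx":0.0,"wy":0.0,"wz":-7.2,"jaw":0.2},
  {"tx":3.9,"ty":-3.2,"tz":0.0,"wx":0.0,"wy":0.0,"wz":-8.4,"jaw":0.2},
  {"tx":4.44,"ty":-3.58,"tz":0.0,"wx":0.0,"wy":0.0,"wz":-9.6,"jaw":0.2},
  {"tx":4.44,"ty":-3.58,"tz":0.0,"wx":0.0,"wy":0.0,"wz":-10.56,"jaw":0.2},
  {"tx":4.44,"ty":-3.58,"tz":0.0,"wx":0.0,"wy":0.0,"wz":-10.56,"jaw":0.2},
], newtons=40)

```text
clock: 16.58
tool_pos: [0.6001, -0.0987, 0.2179]
tool_rot: [[0.001, 1.0, -0.003], [1.0, -0.001, 0.0], [0.0, -0.003, -1.0]]
ft_force: [-0.1, 0.0, -2.8]
opening: 0.0437
```

```bash
python3 wv.py w9
```

```text
[0.6001, -0.0987, 0.2179] yaw 89.92 q [0.103, 0.417, -0.137, -0.001, -1.019, -1.674] F [-0.1, 0.0, -2.8] op 0.0437
```

View pics/w9_raw.png

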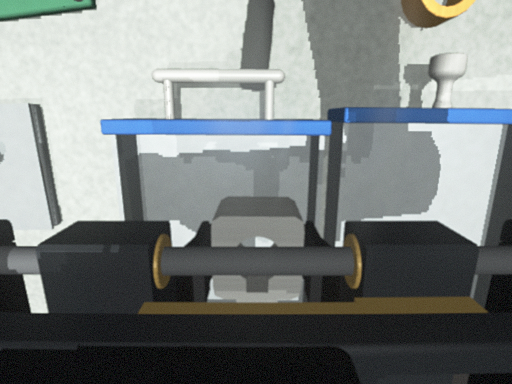

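```bash
python3 - <<'E'
from h import *
import pickle
s=pickle.load(open('w9.pkl','rb')); im=cv2.imread('pics/w9_raw.png')
cv2.imwrite('pics/w9z.png',cv2.resize(im[110:240,110:340],None,fx=3.4,fy=3.4,interpolation=2))
print(p2w('wrist',[(309,180),(320,180),(122,180),(139,180),(102,121),(331,121),(104,133),(330,133)],.05,s).round(4))
E
```

```text
[[ 0.5855 -0.0531  0.05  ]
 [ 0.5855 -0.0435  0.05  ]
 [ 0.5853 -0.2157  0.05  ]
 [ 0.5854 -0.2008  0.05  ]
 [ 0.5352 -0.2271  0.05  ]
 [ 0.5356 -0.0368  0.05  ]
 [ 0.545  -0.2266  0.05  ]
 [ 0.5454 -0.0371  0.05  ]]
```

View pics/w9z.png

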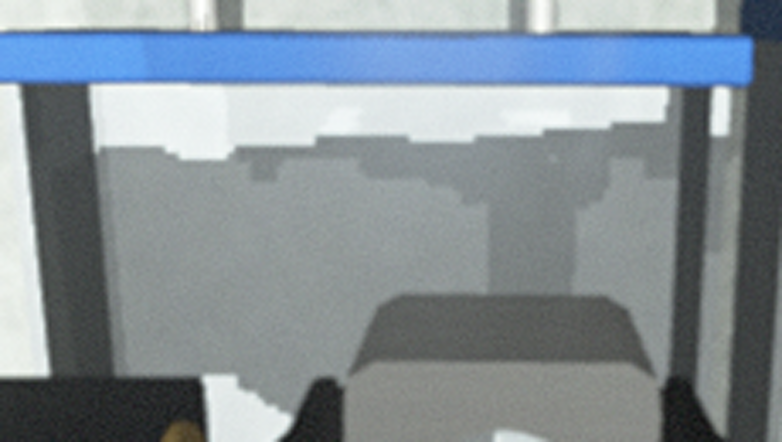

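Call:
move_arm([
  {"tx":0.0,"ty":0.0,"tz":0.8,"wx":0.0,"wy":0.0,"wz":0.0,"jaw":0.2},
  {"tx":0.0,"ty":0.0,"tz":1.6,"wx":0.0,"wy":0.0,"wz":0.0,"jaw":0.2},
  {"tx":0.0,"ty":0.0,"tz":2.1,"wx":0.0,"wy":0.0,"wz":0.0,"jaw":0.2},
  {"tx":0.0,"ty":0.0,"tz":2.4,"wx":0.0,"wy":0.0,"wz":0.0,"jaw":0.2},
  {"tx":0.0,"ty":0.0,"tz":2.5,"wx":0.0,"wy":0.0,"wz":0.0,"jaw":0.2},
  {"tx":0.0,"ty":0.0,"tz":2.55,"wx":0.0,"wy":0.0,"wz":0.0,"jaw":0.2},
  {"tx":0.0,"ty":0.0,"tz":2.58,"wx":0.0,"wy":0.0,"wz":0.0,"jaw":0.2},
], newtons=40)

```text
clock: 17.5
tool_pos: [0.6012, -0.0992, 0.0912]
tool_rot: [[0.0, 1.0, 0.002], [1.0, -0.0, 0.0], [0.0, 0.002, -1.0]]
ft_force: [0.4, -0.8, -2.6]
opening: 0.0439
```

Call:
move_arm([
  {"tx":0.0,"ty":0.0,"tz":0.04,"wx":0.0,"wy":0.0,"wz":0.0,"jaw":0.2},
  {"tx":0.0,"ty":0.0,"tz":0.06,"wx":0.0,"wy":0.0,"wz":0.0,"jaw":0.2},
  {"tx":0.0,"ty":0.0,"tz":0.06,"wx":0.0,"wy":0.0,"wz":0.0,"jaw":0.2},
], newtons=40)

```text
clock: 17.88
tool_pos: [0.6013, -0.0991, 0.0901]
tool_rot: [[-0.001, 1.0, 0.003], [1.0, 0.001, -0.0], [-0.0, 0.003, -1.0]]
ft_force: [-3.2, 0.5, 8.5]
opening: 0.0434
```

Call:
move_arm([
  {"tx":0.0,"ty":0.0,"tz":-0.03,"wx":0.0,"wy":0.0,"wz":0.0,"jaw":0.58},
  {"tx":0.0,"ty":0.0,"tz":-0.03,"wx":0.0,"wy":0.0,"wz":0.0,"jaw":0.58},
  {"tx":0.0,"ty":0.0,"tz":-0.03,"wx":0.0,"wy":0.0,"wz":0.0,"jaw":0.58},
  {"tx":0.0,"ty":0.0,"tz":-0.6,"wx":0.0,"wy":0.0,"wz":0.0,"jaw":0.58},
  {"tx":0.0,"ty":0.0,"tz":-1.6,"wx":0.0,"wy":0.0,"wz":0.0,"jaw":0.58},
  {"tx":0.0,"ty":0.0,"tz":-2.7,"wx":0.0,"wy":0.0,"wz":0.0,"jaw":0.8},
  {"tx":0.0,"ty":0.0,"tz":-3.2,"wx":0.0,"wy":0.0,"wz":0.0,"jaw":1.0},
], newtons=40)

```text
clock: 18.75
tool_pos: [0.6017, -0.0993, 0.251]
tool_rot: [[-0.0, 1.0, 0.006], [1.0, 0.0, -0.0], [-0.0, 0.006, -1.0]]
ft_force: [0.2, 1.3, -0.4]
opening: 0.0628
```

```bash
python3 wv.py w10; python3 - <<'E'
from h import *
t=snap('top','pics/t10.png')
E
```

```text
[0.6017, -0.0993, 0.251] yaw 90.02 q [0.102, 0.388, -0.095, 0.001, -1.082, -1.673] F [0.2, 1.3, -0.4] op 0.0628
```

View pics/w10_raw.png

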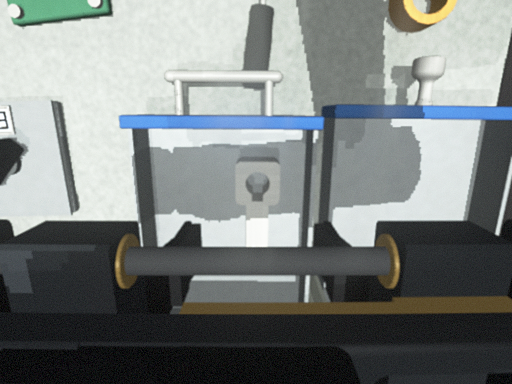

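View pics/t10_raw.png

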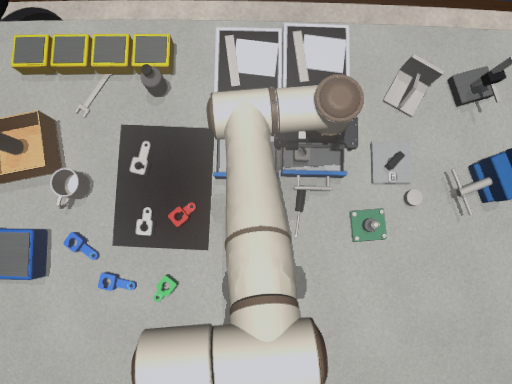

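Call:
move_arm([
  {"tx":1.2,"ty":0.0,"tz":0.0,"wx":0.0,"wy":0.0,"wz":0.2,"jaw":1.0},
  {"tx":2.4,"ty":0.0,"tz":0.0,"wx":0.0,"wy":0.0,"wz":0.4,"jaw":1.0},
  {"tx":3.6,"ty":0.0,"tz":0.0,"wx":0.0,"wy":0.0,"wz":0.6,"jaw":1.0},
  {"tx":4.8,"ty":-0.1,"tz":0.0,"wx":0.0,"wy":0.0,"wz":0.8,"jaw":1.0},
  {"tx":6.0,"ty":-0.1,"tz":0.0,"wx":0.0,"wy":0.0,"wz":1.0,"jaw":1.0},
  {"tx":7.2,"ty":-0.2,"tz":0.0,"wx":0.0,"wy":0.0,"wz":1.3,"jaw":1.0},
  {"tx":8.3,"ty":-0.23,"tz":0.0,"wx":0.0,"wy":0.0,"wz":1.5,"jaw":1.0},
  {"tx":9.18,"ty":-0.23,"tz":0.0,"wx":0.0,"wy":0.0,"wz":1.55,"jaw":1.0},
  {"tx":9.18,"ty":-0.23,"tz":0.0,"wx":0.0,"wy":0.0,"wz":1.55,"jaw":1.0},
  {"tx":9.18,"ty":-0.23,"tz":0.0,"wx":0.0,"wy":0.0,"wz":1.55,"jaw":1.0},
])

```text
clock: 20.1
tool_pos: [0.5887, 0.3594, 0.2455]
tool_rot: [[0.215, 0.977, -0.002], [0.977, -0.215, -0.002], [-0.002, -0.002, -1.0]]
ft_force: [-0.4, -0.7, 0.4]
opening: 0.087
```

```bash
python3 wv.py w11; python3 - <<'E'
from rect import *
import pickle
s=pickle.load(open('w11.pkl','rb')); im=cv2.imread('pics/w11_raw.png')
a=rectify(im,'wrist',s,.5762,.363,.036,.07,2800);b=rectify(im,'wrist',s,.5762,.363,.016,.07,2800)
cv2.imwrite('pics/r11.png',np.hstack([a,b]))
E
```

```text
[0.5887, 0.3594, 0.2455] yaw 77.61 q [0.782, 0.527, 0.121, -0.0, -1.168, -2.569] F [-0.4, -0.7, 0.4] op 0.087
```

View pics/r11.png

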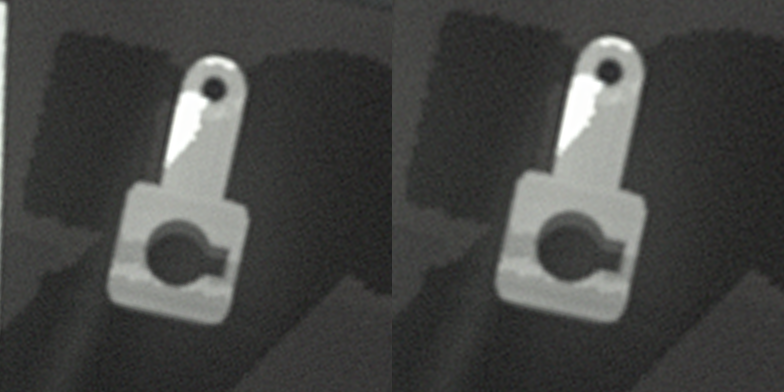

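Call:
move_arm([
  {"tx":0.05,"ty":-0.68,"tz":1.0,"wx":0.0,"wy":0.0,"wz":0.0,"jaw":1.0},
  {"tx":0.05,"ty":-0.68,"tz":2.0,"wx":0.0,"wy":0.0,"wz":0.0,"jaw":0.9},
  {"tx":0.05,"ty":-0.68,"tz":3.0,"wx":0.0,"wy":0.0,"wz":0.0,"jaw":0.8},
  {"tx":0.05,"ty":-0.68,"tz":3.42,"wx":0.0,"wy":0.0,"wz":0.0,"jaw":0.7},
  {"tx":0.05,"ty":-0.68,"tz":3.42,"wx":0.0,"wy":0.0,"wz":0.0,"jaw":0.7},
  {"tx":0.05,"ty":-0.68,"tz":3.42,"wx":0.0,"wy":0.0,"wz":0.0,"jaw":0.2},
  {"tx":0.05,"ty":-0.68,"tz":3.42,"wx":0.0,"wy":0.0,"wz":0.0,"jaw":0.2},
  {"tx":0.05,"ty":-0.68,"tz":3.42,"wx":0.0,"wy":0.0,"wz":0.0,"jaw":0.2},
  {"tx":0.05,"ty":-0.68,"tz":3.42,"wx":0.0,"wy":0.0,"wz":0.0,"jaw":0.2},
], newtons=40)

```text
clock: 21.28
tool_pos: [0.5569, 0.3696, 0.0779]
tool_rot: [[0.215, 0.977, 0.001], [0.977, -0.215, 0.001], [0.001, 0.001, -1.0]]
ft_force: [-0.5, -1.2, 5.0]
opening: 0.0442
```

Call:
move_arm([
  {"tx":0.0,"ty":0.0,"tz":-0.6,"wx":0.0,"wy":0.0,"wz":0.0,"jaw":0.2},
  {"tx":0.0,"ty":0.0,"tz":-1.5,"wx":0.0,"wy":0.0,"wz":0.0,"jaw":0.2},
  {"tx":0.0,"ty":0.0,"tz":-2.4,"wx":0.0,"wy":0.0,"wz":0.0,"jaw":0.2},
  {"tx":0.0,"ty":0.0,"tz":-2.5,"wx":0.0,"wy":0.0,"wz":0.0,"jaw":0.2},
], newtons=40)

```text
clock: 21.78
tool_pos: [0.5574, 0.3708, 0.2048]
tool_rot: [[0.214, 0.977, 0.005], [0.977, -0.214, 0.006], [0.007, 0.004, -1.0]]
ft_force: [0.1, -0.1, -4.0]
opening: 0.0437
```

```bash
python3 wv.py w12; python3 - <<'E'
from h import *
im=cv2.imread('pics/w12_raw.png')
cv2.imwrite('pics/w12z.png',cv2.resize(im[185:305,180:340],None,fx=5,fy=5,interpolation=cv2.INTER_CUBIC))
E
```

```text
[0.5574, 0.3708, 0.2048] yaw 77.62 q [0.828, 0.522, 0.005, 0.0, -1.046, -2.615] F [0.1, -0.1, -4.0] op 0.0437
```

View pics/w12z.png

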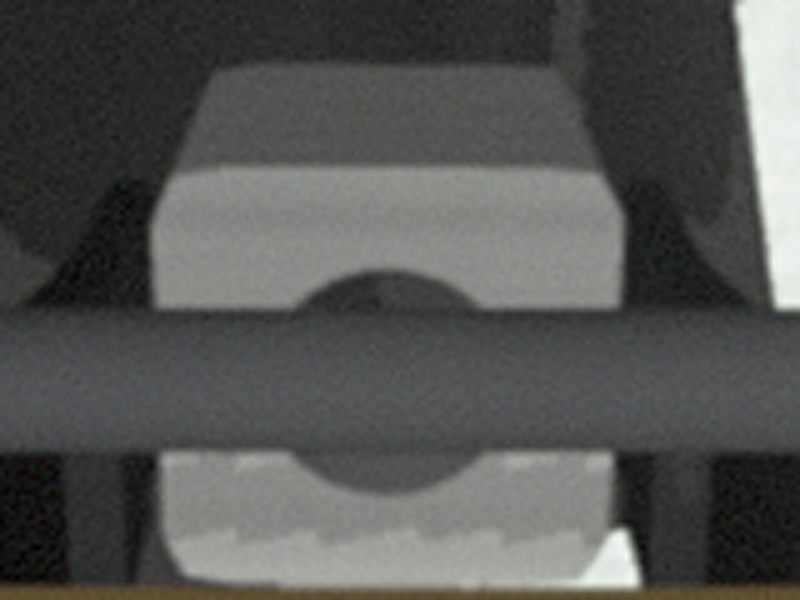

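Call:
move_arm([
  {"tx":-1.1,"ty":0.0,"tz":0.0,"wx":0.0,"wy":0.0,"wz":-0.2,"jaw":0.2},
  {"tx":-2.3,"ty":0.0,"tz":0.0,"wx":0.0,"wy":0.0,"wz":-0.4,"jaw":0.2},
  {"tx":-3.5,"ty":0.0,"tz":0.0,"wx":0.0,"wy":0.0,"wz":-0.6,"jaw":0.2},
  {"tx":-4.7,"ty":-0.1,"tz":0.0,"wx":0.0,"wy":0.0,"wz":-0.8,"jaw":0.2},
  {"tx":-5.9,"ty":-0.1,"tz":0.0,"wx":0.0,"wy":0.0,"wz":-1.0,"jaw":0.2},
  {"tx":-7.1,"ty":-0.1,"tz":0.0,"wx":0.0,"wy":0.0,"wz":-1.2,"jaw":0.2},
  {"tx":-8.3,"ty":-0.2,"tz":0.0,"wx":0.0,"wy":0.0,"wz":-1.4,"jaw":0.2},
  {"tx":-9.5,"ty":-0.2,"tz":0.0,"wx":0.0,"wy":0.0,"wz":-1.6,"jaw":0.2},
  {"tx":-10.7,"ty":-0.2,"tz":0.0,"wx":0.0,"wy":0.0,"wz":-1.8,"jaw":0.2},
  {"tx":-11.75,"ty":-0.28,"tz":0.0,"wx":0.0,"wy":0.0,"wz":-2.24,"jaw":0.2},
], newtons=40)

```text
clock: 23.08
tool_pos: [0.4146, -0.2027, 0.1992]
tool_rot: [[-0.097, 0.995, -0.004], [0.995, 0.097, 0.001], [0.002, -0.004, -1.0]]
ft_force: [1.8, 0.9, -3.4]
opening: 0.0438
```

Call:
move_arm([
  {"tx":-1.0,"ty":-0.3,"tz":0.0,"wx":0.0,"wy":0.0,"wz":0.0,"jaw":0.2},
  {"tx":-1.9,"ty":-0.6,"tz":0.0,"wx":0.0,"wy":0.0,"wz":0.0,"jaw":0.2},
  {"tx":-1.9,"ty":-0.6,"tz":0.5,"wx":0.0,"wy":0.0,"wz":0.0,"jaw":0.2},
  {"tx":-1.9,"ty":-0.6,"tz":0.5,"wx":0.0,"wy":0.0,"wz":0.0,"jaw":0.2},
  {"tx":-1.9,"ty":-0.6,"tz":0.5,"wx":0.0,"wy":0.0,"wz":0.0,"jaw":0.2},
], newtons=40)

```text
clock: 23.7
tool_pos: [0.3958, -0.2982, 0.1758]
tool_rot: [[-0.097, 0.995, -0.002], [0.995, 0.097, 0.0], [0.001, -0.001, -1.0]]
ft_force: [-0.4, 1.3, -3.4]
opening: 0.0441
```

```bash
python3 wv.py w13; python3 - <<'E'
import cv2
im=cv2.imread('pics/w13_raw.png'); cv2.imwrite('pics/w13z.png',cv2.resize(im[120:305,170:345],None,fx=3.2,fy=3.2,interpolation=2))
E
```

```text
[0.3958, -0.2982, 0.1758] yaw 95.57 q [-0.317, 0.291, -0.464, 0.0, -0.817, -1.156] F [-0.4, 1.3, -3.4] op 0.0441
```

View pics/w13z.png

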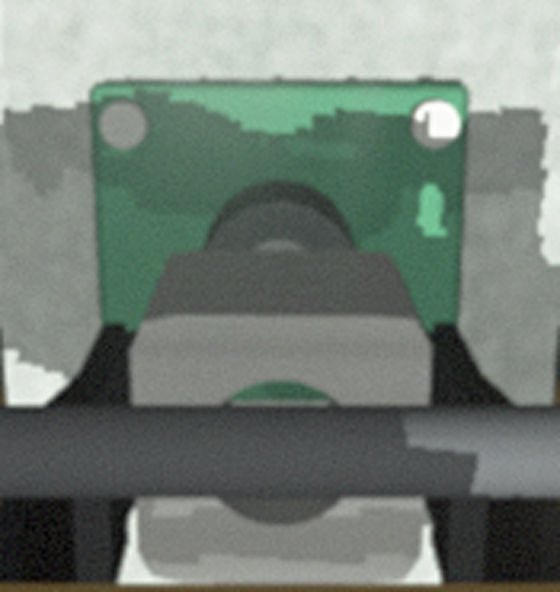

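Call:
move_arm([
  {"tx":0.0,"ty":0.02,"tz":0.2,"wx":0.0,"wy":0.0,"wz":0.0,"jaw":0.2},
  {"tx":0.0,"ty":0.02,"tz":0.4,"wx":0.0,"wy":0.0,"wz":0.0,"jaw":0.2},
  {"tx":0.0,"ty":0.02,"tz":0.55,"wx":0.0,"wy":0.0,"wz":0.0,"jaw":0.2},
  {"tx":0.0,"ty":0.02,"tz":0.7,"wx":0.0,"wy":0.0,"wz":0.0,"jaw":0.2},
  {"tx":0.0,"ty":0.02,"tz":0.7,"wx":0.0,"wy":0.0,"wz":0.0,"jaw":0.2},
], newtons=40)

```text
clock: 24.38
tool_pos: [0.3965, -0.2984, 0.1405]
tool_rot: [[-0.096, 0.995, -0.002], [0.995, 0.096, 0.001], [0.001, -0.002, -1.0]]
ft_force: [0.7, 0.1, -3.6]
opening: 0.0438
```

Call:
move_arm([
  {"tx":0.0,"ty":0.0,"tz":0.15,"wx":0.0,"wy":0.0,"wz":0.0,"jaw":0.2},
  {"tx":0.0,"ty":0.0,"tz":0.3,"wx":0.0,"wy":0.0,"wz":0.0,"jaw":0.2},
  {"tx":0.0,"ty":0.0,"tz":0.42,"wx":0.0,"wy":0.0,"wz":0.0,"jaw":0.2},
  {"tx":0.0,"ty":0.0,"tz":0.48,"wx":0.0,"wy":0.0,"wz":0.0,"jaw":0.2},
  {"tx":0.0,"ty":0.0,"tz":0.5,"wx":0.0,"wy":0.0,"wz":0.0,"jaw":0.2},
], newtons=40)

```text
clock: 25.0
tool_pos: [0.3966, -0.2984, 0.1179]
tool_rot: [[-0.097, 0.995, -0.001], [0.995, 0.097, 0.0], [0.0, -0.001, -1.0]]
ft_force: [-5.0, 6.6, 16.6]
opening: 0.0437
```

Home at z 0.1179 with about 20 N of contact. I'll release, re-grip and lift off.

Call:
move_arm([
  {"tx":0.0,"ty":0.0,"tz":0.0,"wx":0.0,"wy":0.0,"wz":0.0,"jaw":0.6},
  {"tx":0.0,"ty":0.0,"tz":-0.05,"wx":0.0,"wy":0.0,"wz":0.0,"jaw":0.6},
  {"tx":0.0,"ty":0.0,"tz":-0.05,"wx":0.0,"wy":0.0,"wz":0.0,"jaw":0.6},
  {"tx":0.0,"ty":0.0,"tz":-0.05,"wx":0.0,"wy":0.0,"wz":0.0,"jaw":0.2},
  {"tx":0.0,"ty":0.0,"tz":-0.05,"wx":0.0,"wy":0.0,"wz":0.0,"jaw":0.2},
  {"tx":0.0,"ty":0.0,"tz":-0.05,"wx":0.0,"wy":0.0,"wz":0.0,"jaw":0.2},
  {"tx":0.0,"ty":0.0,"tz":-0.5,"wx":0.0,"wy":0.0,"wz":0.0,"jaw":0.2},
  {"tx":0.0,"ty":0.0,"tz":-1.1,"wx":0.0,"wy":0.0,"wz":0.0,"jaw":0.2},
  {"tx":0.0,"ty":0.0,"tz":-1.7,"wx":0.0,"wy":0.0,"wz":0.0,"jaw":0.2},
  {"tx":0.0,"ty":0.0,"tz":-2.1,"wx":0.0,"wy":0.0,"wz":0.0,"jaw":0.2},
], newtons=40)

```text
clock: 26.25
tool_pos: [0.3965, -0.2983, 0.2217]
tool_rot: [[-0.096, 0.995, -0.0], [0.995, 0.096, 0.001], [0.001, -0.0, -1.0]]
ft_force: [0.4, -0.5, -3.3]
opening: 0.0437
```

Call:
move_arm([
  {"tx":0.8,"ty":0.6,"tz":0.0,"wx":0.0,"wy":0.0,"wz":0.1,"jaw":0.2},
  {"tx":1.7,"ty":1.2,"tz":0.0,"wx":0.0,"wy":0.0,"wz":0.2,"jaw":0.2},
  {"tx":2.6,"ty":1.8,"tz":0.0,"wx":0.0,"wy":0.0,"wz":0.3,"jaw":0.2},
  {"tx":3.5,"ty":2.4,"tz":0.0,"wx":0.0,"wy":0.0,"wz":0.4,"jaw":0.2},
  {"tx":4.4,"ty":3.0,"tz":0.0,"wx":0.0,"wy":0.0,"wz":0.5,"jaw":0.2},
  {"tx":5.2,"ty":3.6,"tz":0.0,"wx":0.0,"wy":0.0,"wz":0.6,"jaw":0.2},
  {"tx":6.0,"ty":4.2,"tz":0.0,"wx":0.0,"wy":0.0,"wz":0.69,"jaw":0.2},
  {"tx":6.7,"ty":4.73,"tz":0.0,"wx":0.0,"wy":0.0,"wz":0.69,"jaw":0.2},
  {"tx":6.7,"ty":4.73,"tz":0.5,"wx":0.0,"wy":0.0,"wz":0.69,"jaw":0.2},
  {"tx":6.7,"ty":4.73,"tz":0.5,"wx":0.0,"wy":0.0,"wz":0.69,"jaw":0.2},
], newtons=40)

```text
clock: 27.5
tool_pos: [0.5978, 0.0576, 0.1926]
tool_rot: [[0.0, 1.0, -0.009], [1.0, -0.0, -0.002], [-0.002, -0.009, -1.0]]
ft_force: [-0.3, -0.2, -3.5]
opening: 0.0437
```

```bash
python3 wv.py w14
```

```text
[0.5978, 0.0576, 0.1926] yaw 89.99 q [0.365, 0.433, -0.183, -0.002, -0.963, -1.935] F [-0.3, -0.2, -3.5] op 0.0437
```

View pics/w14_raw.png

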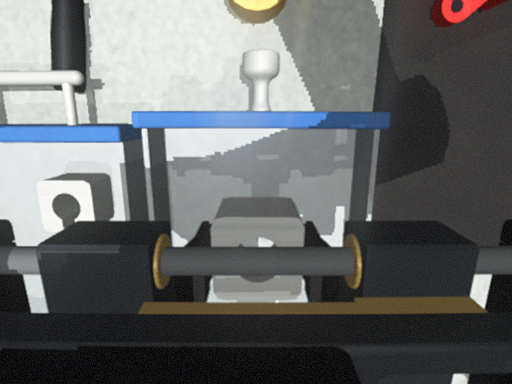

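Call:
move_arm([
  {"tx":0.0,"ty":0.0,"tz":0.8,"wx":0.0,"wy":0.0,"wz":0.0,"jaw":0.2},
  {"tx":0.0,"ty":0.0,"tz":1.4,"wx":0.0,"wy":0.0,"wz":0.0,"jaw":0.2},
  {"tx":0.0,"ty":0.0,"tz":1.8,"wx":0.0,"wy":0.0,"wz":0.0,"jaw":0.2},
  {"tx":0.0,"ty":0.0,"tz":1.95,"wx":0.0,"wy":0.0,"wz":0.0,"jaw":0.2},
  {"tx":0.0,"ty":0.0,"tz":2.03,"wx":0.0,"wy":0.0,"wz":0.0,"jaw":0.2},
  {"tx":0.0,"ty":0.0,"tz":2.08,"wx":0.0,"wy":0.0,"wz":0.0,"jaw":0.2},
], newtons=40)

```text
clock: 28.3
tool_pos: [0.6007, 0.0577, 0.0932]
tool_rot: [[-0.0, 1.0, 0.002], [1.0, 0.0, 0.001], [0.001, 0.002, -1.0]]
ft_force: [-0.6, -0.5, -2.3]
opening: 0.0436
```

Call:
move_arm([
  {"tx":0.0,"ty":0.0,"tz":0.03,"wx":0.0,"wy":0.0,"wz":0.0,"jaw":0.2},
  {"tx":0.0,"ty":0.0,"tz":0.06,"wx":0.0,"wy":0.0,"wz":0.0,"jaw":0.2},
  {"tx":0.0,"ty":0.0,"tz":0.08,"wx":0.0,"wy":0.0,"wz":0.0,"jaw":0.2},
  {"tx":0.0,"ty":0.0,"tz":0.09,"wx":0.0,"wy":0.0,"wz":0.0,"jaw":0.2},
], newtons=40)

```text
clock: 28.8
tool_pos: [0.6003, 0.0578, 0.0897]
tool_rot: [[-0.001, 1.0, 0.001], [1.0, 0.001, -0.0], [-0.0, 0.001, -1.0]]
ft_force: [-3.5, 0.6, 9.2]
opening: 0.0438
```

Call:
move_arm([
  {"tx":0.0,"ty":0.0,"tz":-0.03,"wx":0.0,"wy":0.0,"wz":0.0,"jaw":0.62},
  {"tx":0.0,"ty":0.0,"tz":-0.03,"wx":0.0,"wy":0.0,"wz":0.0,"jaw":0.62},
  {"tx":0.0,"ty":0.0,"tz":-0.03,"wx":0.0,"wy":0.0,"wz":0.0,"jaw":0.62},
  {"tx":0.0,"ty":0.0,"tz":-0.6,"wx":0.0,"wy":0.0,"wz":0.0,"jaw":0.62},
  {"tx":0.0,"ty":0.0,"tz":-1.6,"wx":0.0,"wy":0.0,"wz":0.0,"jaw":0.62},
  {"tx":0.0,"ty":0.0,"tz":-2.7,"wx":0.0,"wy":0.0,"wz":0.0,"jaw":0.75},
  {"tx":0.0,"ty":0.0,"tz":-3.2,"wx":0.0,"wy":0.0,"wz":0.0,"jaw":0.75},
], newtons=40)

```text
clock: 29.68
tool_pos: [0.6012, 0.0579, 0.2516]
tool_rot: [[-0.0, 1.0, 0.006], [1.0, 0.0, 0.001], [0.001, 0.006, -1.0]]
ft_force: [0.1, -0.1, -0.8]
opening: 0.063
```

```bash
python3 wv.py w15; python3 - <<'E'
from h import *
t=snap('top','pics/t15.png')
E
```

```text
[0.6012, 0.0579, 0.2516] yaw 90.03 q [0.364, 0.377, -0.11, 0.001, -1.077, -1.935] F [0.1, -0.1, -0.8] op 0.063
```

View pics/w15_raw.png

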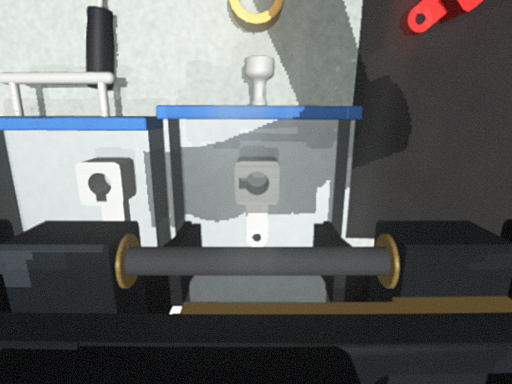

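View pics/t15_raw.png

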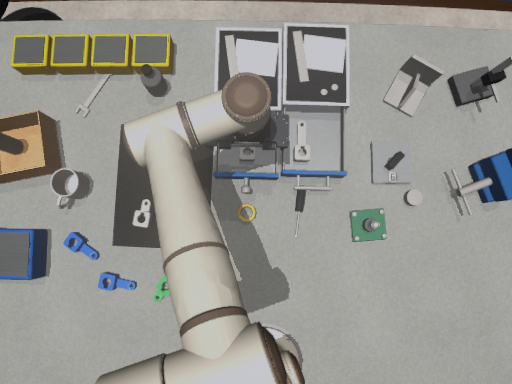

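```bash
python3 - <<'E'
from rect import *
im=cv2.imread('pics/t15_raw.png')
a=rectify(im,'top',None,.40,.35,.036,.07,2800);b=rectify(im,'top',None,.40,.35,.016,.07,2800)
cv2.imwrite('pics/r15.png',np.hstack([a,b]))
E
```

```text
(no output)
```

View pics/r15.png

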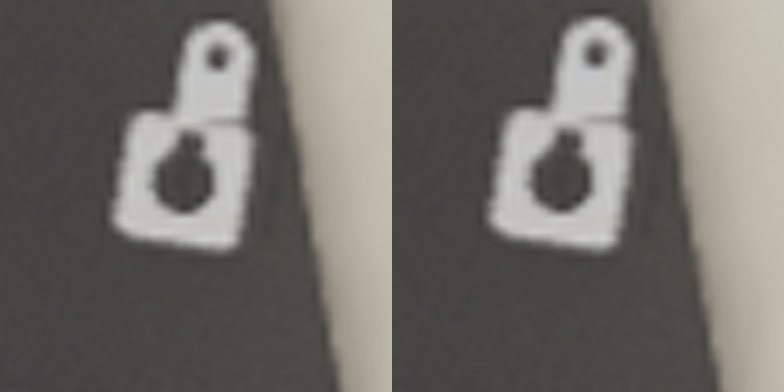

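Call:
move_arm([
  {"tx":0.8,"ty":-0.4,"tz":0.0,"wx":0.0,"wy":0.0,"wz":0.2,"jaw":0.8},
  {"tx":1.7,"ty":-0.9,"tz":0.0,"wx":0.0,"wy":0.0,"wz":0.4,"jaw":0.8},
  {"tx":2.6,"ty":-1.4,"tz":0.0,"wx":0.0,"wy":0.0,"wz":0.6,"jaw":0.8},
  {"tx":3.5,"ty":-1.9,"tz":0.0,"wx":0.0,"wy":0.0,"wz":0.8,"jaw":0.8},
  {"tx":4.4,"ty":-2.4,"tz":0.0,"wx":0.0,"wy":0.0,"wz":1.0,"jaw":0.8},
  {"tx":5.2,"ty":-2.9,"tz":0.0,"wx":0.0,"wy":0.0,"wz":1.1,"jaw":0.8},
  {"tx":5.82,"ty":-3.22,"tz":0.0,"wx":0.0,"wy":0.0,"wz":1.1,"jaw":0.8},
  {"tx":5.82,"ty":-3.22,"tz":0.0,"wx":0.0,"wy":0.0,"wz":1.1,"jaw":0.8},
  {"tx":5.82,"ty":-3.22,"tz":0.0,"wx":0.0,"wy":0.0,"wz":1.1,"jaw":0.8},
])

```text
clock: 30.9
tool_pos: [0.4389, 0.3481, 0.2466]
tool_rot: [[0.153, 0.988, -0.001], [0.988, -0.153, -0.002], [-0.002, -0.001, -1.0]]
ft_force: [-0.2, -0.1, -0.5]
opening: 0.0697
```

```bash
python3 wv.py w16; python3 - <<'E'
from rect import *
import pickle
s=pickle.load(open('w16.pkl','rb')); im=cv2.imread('pics/w16_raw.png')
a=rectify(im,'wrist',s,.415,.35,.036,.07,2800);b=rectify(im,'wrist',s,.415,.35,.016,.07,2800)
cv2.imwrite('pics/r16.png',np.hstack([a,b]))
E
```

```text
[0.4389, 0.3481, 0.2466] yaw 81.2 q [0.96, 0.314, -0.22, -0.0, -1.039, -2.684] F [-0.2, -0.1, -0.5] op 0.0697
```

View pics/r16.png

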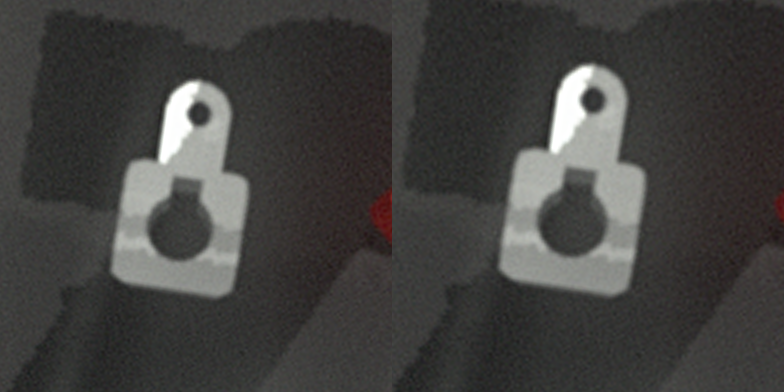

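View pics/w16_raw.png

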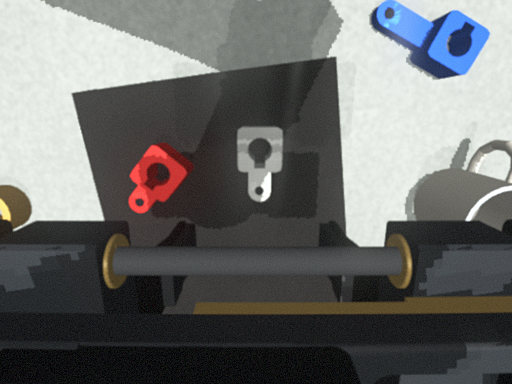

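Call:
move_arm([
  {"tx":0.04,"ty":-0.71,"tz":1.0,"wx":0.0,"wy":0.0,"wz":-0.1,"jaw":0.8},
  {"tx":0.04,"ty":-0.71,"tz":2.0,"wx":0.0,"wy":0.0,"wz":-0.1,"jaw":0.8},
  {"tx":0.04,"ty":-0.71,"tz":3.0,"wx":0.0,"wy":0.0,"wz":-0.1,"jaw":0.8},
  {"tx":0.04,"ty":-0.71,"tz":3.41,"wx":0.0,"wy":0.0,"wz":-0.1,"jaw":0.7},
  {"tx":0.04,"ty":-0.71,"tz":3.41,"wx":0.0,"wy":0.0,"wz":-0.1,"jaw":0.7},
  {"tx":0.04,"ty":-0.71,"tz":3.41,"wx":0.0,"wy":0.0,"wz":-0.1,"jaw":0.2},
  {"tx":0.04,"ty":-0.71,"tz":3.41,"wx":0.0,"wy":0.0,"wz":-0.1,"jaw":0.2},
  {"tx":0.04,"ty":-0.71,"tz":3.41,"wx":0.0,"wy":0.0,"wz":-0.1,"jaw":0.2},
  {"tx":0.04,"ty":-0.71,"tz":3.41,"wx":0.0,"wy":0.0,"wz":-0.1,"jaw":0.2},
], newtons=40)

```text
clock: 32.08
tool_pos: [0.4046, 0.3561, 0.0785]
tool_rot: [[0.139, 0.99, 0.001], [0.99, -0.139, 0.001], [0.001, 0.001, -1.0]]
ft_force: [-0.8, -2.0, 6.2]
opening: 0.0437
```

Call:
move_arm([
  {"tx":0.0,"ty":0.0,"tz":-0.6,"wx":0.0,"wy":0.0,"wz":0.0,"jaw":0.2},
  {"tx":0.0,"ty":0.0,"tz":-1.5,"wx":0.0,"wy":0.0,"wz":0.0,"jaw":0.2},
  {"tx":0.0,"ty":0.0,"tz":-2.4,"wx":0.0,"wy":0.0,"wz":0.0,"jaw":0.2},
  {"tx":0.0,"ty":0.0,"tz":-2.5,"wx":0.0,"wy":0.0,"wz":0.0,"jaw":0.2},
], newtons=40)

```text
clock: 32.58
tool_pos: [0.405, 0.3574, 0.2056]
tool_rot: [[0.139, 0.99, 0.004], [0.99, -0.139, 0.007], [0.007, 0.003, -1.0]]
ft_force: [0.5, 0.6, -3.2]
opening: 0.0437
```

```bash
python3 wv.py w17; python3 - <<'E'
from h import *
im=cv2.imread('pics/w17_raw.png')
cv2.imwrite('pics/w17z.png',cv2.resize(im[185:305,180:340],None,fx=5,fy=5,interpolation=cv2.INTER_CUBIC))
E
```

```text
[0.405, 0.3574, 0.2056] yaw 82.02 q [1.023, 0.32, -0.328, 0.0, -0.915, -2.734] F [0.5, 0.6, -3.2] op 0.0437
```

View pics/w17z.png

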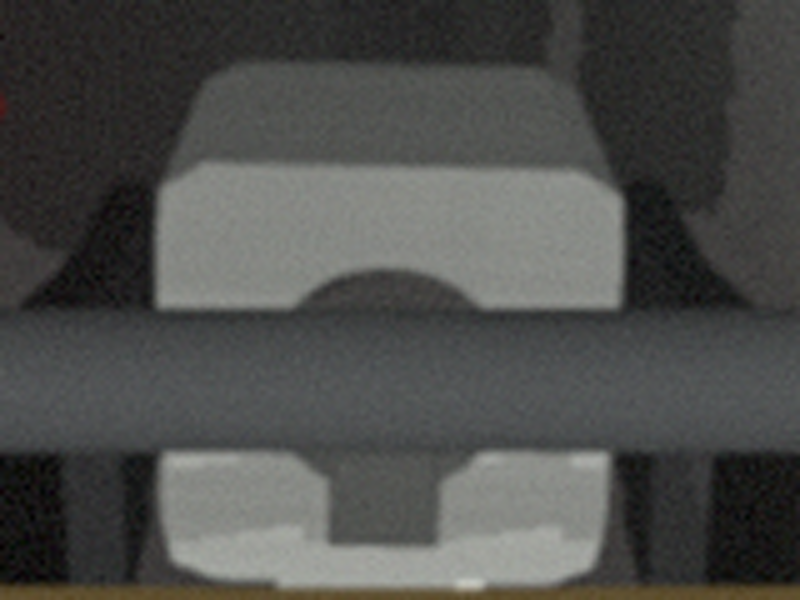

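Call:
move_arm([
  {"tx":-1.1,"ty":0.5,"tz":0.0,"wx":0.0,"wy":0.0,"wz":0.8,"jaw":0.2},
  {"tx":-2.2,"ty":0.9,"tz":0.0,"wx":0.0,"wy":0.0,"wz":1.6,"jaw":0.2},
  {"tx":-3.3,"ty":1.3,"tz":0.0,"wx":0.0,"wy":0.0,"wz":2.5,"jaw":0.2},
  {"tx":-4.4,"ty":1.5,"tz":0.0,"wx":0.0,"wy":0.0,"wz":3.4,"jaw":0.2},
  {"tx":-5.5,"ty":1.7,"tz":0.0,"wx":0.0,"wy":0.0,"wz":4.3,"jaw":0.2},
  {"tx":-6.6,"ty":1.9,"tz":0.0,"wx":0.0,"wy":0.0,"wz":5.2,"jaw":0.2},
  {"tx":-7.7,"ty":1.9,"tz":0.0,"wx":0.0,"wy":0.0,"wz":6.1,"jaw":0.2},
  {"tx":-8.8,"ty":1.9,"tz":0.0,"wx":0.0,"wy":0.0,"wz":7.0,"jaw":0.2},
  {"tx":-9.9,"ty":1.9,"tz":0.0,"wx":0.0,"wy":0.0,"wz":7.9,"jaw":0.2},
  {"tx":-11.0,"ty":1.8,"tz":0.0,"wx":0.0,"wy":0.0,"wz":8.8,"jaw":0.2},
], newtons=40)

```text
clock: 33.88
tool_pos: [0.4155, -0.2025, 0.2003]
tool_rot: [[0.98, 0.197, -0.003], [0.197, -0.98, 0.001], [-0.003, -0.002, -1.0]]
ft_force: [0.8, -0.5, -2.8]
opening: 0.0438
```

Call:
move_arm([
  {"tx":-0.35,"ty":0.9,"tz":0.0,"wx":0.0,"wy":0.0,"wz":0.4,"jaw":0.2},
  {"tx":-0.73,"ty":1.8,"tz":0.0,"wx":0.0,"wy":0.0,"wz":0.74,"jaw":0.2},
  {"tx":-0.73,"ty":1.8,"tz":0.5,"wx":0.0,"wy":0.0,"wz":0.74,"jaw":0.2},
  {"tx":-0.73,"ty":1.8,"tz":0.6,"wx":0.0,"wy":0.0,"wz":0.74,"jaw":0.2},
  {"tx":-0.73,"ty":1.8,"tz":0.6,"wx":0.0,"wy":0.0,"wz":0.74,"jaw":0.2},
  {"tx":-0.73,"ty":1.8,"tz":0.6,"wx":0.0,"wy":0.0,"wz":0.74,"jaw":0.2},
], newtons=40)

```text
clock: 34.62
tool_pos: [0.3998, -0.2962, 0.1727]
tool_rot: [[0.995, 0.1, 0.001], [0.1, -0.995, -0.0], [0.001, 0.0, -1.0]]
ft_force: [0.4, 0.4, -2.5]
opening: 0.0435
```

```bash
python3 wv.py w18; python3 - <<'E'
import cv2
im=cv2.imread('pics/w18_raw.png'); cv2.imwrite('pics/w18z.png',cv2.resize(im[120:305,170:345],None,fx=3.2,fy=3.2,interpolation=2))
E
```

```text
[0.3998, -0.2962, 0.1727] yaw 5.76 q [-0.311, 0.298, -0.464, 0.0, -0.808, -2.731] F [0.4, 0.4, -2.5] op 0.0435
```

View pics/w18z.png

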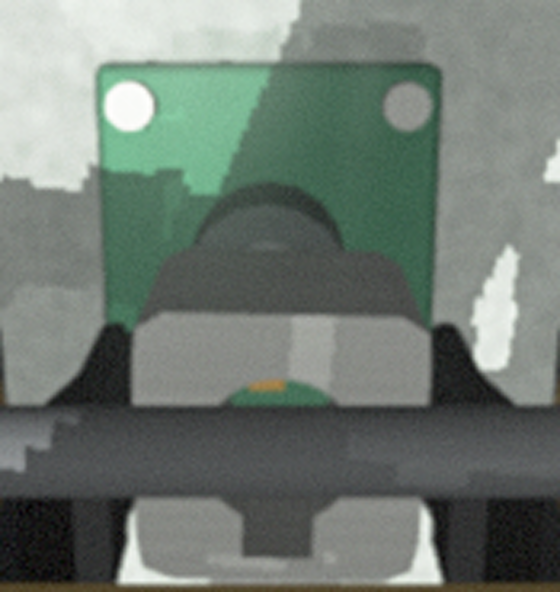

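Call:
move_arm([
  {"tx":-0.07,"ty":0.03,"tz":0.0,"wx":0.0,"wy":0.0,"wz":0.0,"jaw":0.2},
  {"tx":-0.07,"ty":0.03,"tz":0.1,"wx":0.0,"wy":0.0,"wz":0.0,"jaw":0.2},
  {"tx":-0.07,"ty":0.03,"tz":0.1,"wx":0.0,"wy":0.0,"wz":0.0,"jaw":0.2},
], newtons=40)

```text
clock: 35.05
tool_pos: [0.3955, -0.2983, 0.1669]
tool_rot: [[0.995, 0.099, -0.001], [0.099, -0.995, 0.0], [-0.001, -0.001, -1.0]]
ft_force: [-0.6, 0.1, -3.0]
opening: 0.0438
```

Call:
move_arm([
  {"tx":0.02,"ty":0.0,"tz":0.15,"wx":0.0,"wy":0.0,"wz":0.0,"jaw":0.2},
  {"tx":0.02,"ty":0.0,"tz":0.3,"wx":0.0,"wy":0.0,"wz":0.0,"jaw":0.2},
  {"tx":0.02,"ty":0.0,"tz":0.45,"wx":0.0,"wy":0.0,"wz":0.0,"jaw":0.2},
  {"tx":0.02,"ty":0.0,"tz":0.5,"wx":0.0,"wy":0.0,"wz":0.0,"jaw":0.2},
], newtons=40)

```text
clock: 35.55
tool_pos: [0.3965, -0.2983, 0.1414]
tool_rot: [[0.995, 0.099, -0.001], [0.099, -0.995, 0.001], [-0.001, -0.001, -1.0]]
ft_force: [-0.1, -0.1, -2.3]
opening: 0.0442
```

Call:
move_arm([
  {"tx":0.0,"ty":0.0,"tz":0.15,"wx":0.0,"wy":0.0,"wz":0.0,"jaw":0.2},
  {"tx":0.0,"ty":0.0,"tz":0.3,"wx":0.0,"wy":0.0,"wz":0.0,"jaw":0.2},
  {"tx":0.0,"ty":0.0,"tz":0.42,"wx":0.0,"wy":0.0,"wz":0.0,"jaw":0.2},
  {"tx":0.0,"ty":0.0,"tz":0.48,"wx":0.0,"wy":0.0,"wz":0.0,"jaw":0.2},
  {"tx":0.0,"ty":0.0,"tz":0.5,"wx":0.0,"wy":0.0,"wz":0.0,"jaw":0.2},
], newtons=40)

```text
clock: 36.17
tool_pos: [0.3966, -0.2983, 0.1185]
tool_rot: [[0.995, 0.1, -0.001], [0.1, -0.995, 0.0], [-0.001, -0.0, -1.0]]
ft_force: [-4.5, 4.6, 14.0]
opening: 0.0437
```

Home again: z 0.1185 is 0.040 plus the 0.0785 grip height. I'll release, re-grip and lift.

Call:
move_arm([
  {"tx":0.0,"ty":0.0,"tz":0.0,"wx":0.0,"wy":0.0,"wz":0.0,"jaw":0.6},
  {"tx":0.0,"ty":0.0,"tz":-0.05,"wx":0.0,"wy":0.0,"wz":0.0,"jaw":0.6},
  {"tx":0.0,"ty":0.0,"tz":-0.05,"wx":0.0,"wy":0.0,"wz":0.0,"jaw":0.6},
  {"tx":0.0,"ty":0.0,"tz":-0.05,"wx":0.0,"wy":0.0,"wz":0.0,"jaw":0.2},
  {"tx":0.0,"ty":0.0,"tz":-0.05,"wx":0.0,"wy":0.0,"wz":0.0,"jaw":0.2},
  {"tx":0.0,"ty":0.0,"tz":-0.05,"wx":0.0,"wy":0.0,"wz":0.0,"jaw":0.2},
  {"tx":0.0,"ty":0.0,"tz":-0.5,"wx":0.0,"wy":0.0,"wz":0.0,"jaw":0.2},
  {"tx":0.0,"ty":0.0,"tz":-1.1,"wx":0.0,"wy":0.0,"wz":0.0,"jaw":0.2},
  {"tx":0.0,"ty":0.0,"tz":-1.7,"wx":0.0,"wy":0.0,"wz":0.0,"jaw":0.2},
  {"tx":0.0,"ty":0.0,"tz":-2.1,"wx":0.0,"wy":0.0,"wz":0.0,"jaw":0.2},
], newtons=40)

```text
clock: 37.42
tool_pos: [0.3967, -0.2982, 0.223]
tool_rot: [[0.995, 0.099, 0.0], [0.099, -0.995, 0.0], [0.0, -0.0, -1.0]]
ft_force: [-0.1, -0.1, -2.7]
opening: 0.0441
```

Call:
move_arm([
  {"tx":0.5,"ty":-0.2,"tz":0.0,"wx":0.0,"wy":0.0,"wz":-1.2,"jaw":0.2},
  {"tx":1.0,"ty":-0.5,"tz":0.0,"wx":0.0,"wy":0.0,"wz":-2.4,"jaw":0.2},
  {"tx":1.6,"ty":-0.8,"tz":0.0,"wx":0.0,"wy":0.0,"wz":-3.6,"jaw":0.2},
  {"tx":2.2,"ty":-1.1,"tz":0.0,"wx":0.0,"wy":0.0,"wz":-4.8,"jaw":0.2},
  {"tx":2.8,"ty":-1.4,"tz":0.0,"wx":0.0,"wy":0.0,"wz":-6.0,"jaw":0.2},
  {"tx":3.4,"ty":-1.7,"tz":0.0,"wx":0.0,"wy":0.0,"wz":-7.2,"jaw":0.2},
  {"tx":3.9,"ty":-1.9,"tz":0.0,"wx":0.0,"wy":0.0,"wz":-8.4,"jaw":0.2},
  {"tx":4.32,"ty":-2.13,"tz":0.0,"wx":0.0,"wy":0.0,"wz":-9.6,"jaw":0.2},
  {"tx":4.32,"ty":-2.13,"tz":0.0,"wx":0.0,"wy":0.0,"wz":-10.54,"jaw":0.2},
  {"tx":4.32,"ty":-2.13,"tz":0.5,"wx":0.0,"wy":0.0,"wz":-10.54,"jaw":0.2},
], newtons=40)

```text
clock: 38.67
tool_pos: [0.6023, -0.1706, 0.1977]
tool_rot: [[-0.001, 1.0, 0.003], [1.0, 0.001, -0.0], [-0.0, 0.003, -1.0]]
ft_force: [-0.3, -0.1, -2.5]
opening: 0.0437
```

```bash
python3 wv.py w19
```

```text
[0.6023, -0.1706, 0.1977] yaw 90.08 q [-0.018, 0.463, -0.119, -0.0, -0.986, -1.551] F [-0.3, -0.1, -2.5] op 0.0437
```

View pics/w19_raw.png

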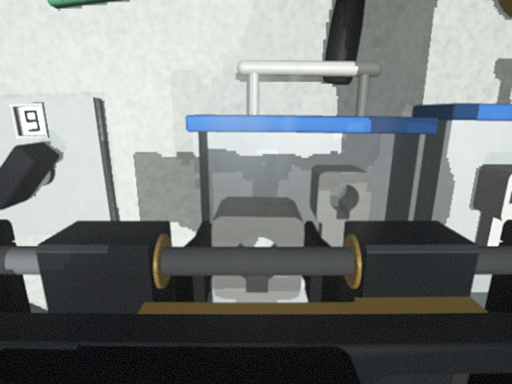

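Call:
move_arm([
  {"tx":0.0,"ty":0.0,"tz":0.7,"wx":0.0,"wy":0.0,"wz":0.0,"jaw":0.2},
  {"tx":0.0,"ty":0.0,"tz":1.3,"wx":0.0,"wy":0.0,"wz":0.0,"jaw":0.2},
  {"tx":0.0,"ty":0.0,"tz":1.7,"wx":0.0,"wy":0.0,"wz":0.0,"jaw":0.2},
  {"tx":0.0,"ty":0.0,"tz":1.9,"wx":0.0,"wy":0.0,"wz":0.0,"jaw":0.2},
  {"tx":0.0,"ty":0.0,"tz":2.02,"wx":0.0,"wy":0.0,"wz":0.0,"jaw":0.2},
  {"tx":0.0,"ty":0.0,"tz":2.05,"wx":0.0,"wy":0.0,"wz":0.0,"jaw":0.2},
  {"tx":0.0,"ty":0.0,"tz":2.05,"wx":0.0,"wy":0.0,"wz":0.0,"jaw":0.2},
], newtons=40)

```text
clock: 39.6
tool_pos: [0.6017, -0.1711, 0.0955]
tool_rot: [[-0.0, 1.0, 0.001], [1.0, 0.0, -0.0], [-0.0, 0.001, -1.0]]
ft_force: [-0.6, 0.0, -1.8]
opening: 0.0436
```

Call:
move_arm([
  {"tx":0.0,"ty":0.0,"tz":0.05,"wx":0.0,"wy":0.0,"wz":0.0,"jaw":0.2},
  {"tx":0.0,"ty":0.0,"tz":0.09,"wx":0.0,"wy":0.0,"wz":0.0,"jaw":0.2},
  {"tx":0.0,"ty":0.0,"tz":0.12,"wx":0.0,"wy":0.0,"wz":0.0,"jaw":0.2},
  {"tx":0.0,"ty":0.0,"tz":0.13,"wx":0.0,"wy":0.0,"wz":0.0,"jaw":0.2},
], newtons=40)

```text
clock: 40.1
tool_pos: [0.6016, -0.171, 0.0907]
tool_rot: [[-0.001, 1.0, 0.001], [1.0, 0.001, -0.001], [-0.001, 0.001, -1.0]]
ft_force: [-4.0, 2.6, 10.5]
opening: 0.0437
```

Floor contact. I'll release and lift, then look.

Call:
move_arm([
  {"tx":0.0,"ty":0.0,"tz":-0.03,"wx":0.0,"wy":0.0,"wz":0.0,"jaw":0.58},
  {"tx":0.0,"ty":0.0,"tz":-0.03,"wx":0.0,"wy":0.0,"wz":0.0,"jaw":0.58},
  {"tx":0.0,"ty":0.0,"tz":-0.03,"wx":0.0,"wy":0.0,"wz":0.0,"jaw":0.58},
  {"tx":0.0,"ty":0.0,"tz":-0.6,"wx":0.0,"wy":0.0,"wz":0.0,"jaw":0.58},
  {"tx":0.0,"ty":0.0,"tz":-1.6,"wx":0.0,"wy":0.0,"wz":0.0,"jaw":0.58},
  {"tx":0.0,"ty":0.0,"tz":-2.7,"wx":0.0,"wy":0.0,"wz":0.0,"jaw":0.8},
  {"tx":0.0,"ty":0.0,"tz":-3.2,"wx":0.0,"wy":0.0,"wz":0.0,"jaw":0.8},
], newtons=40)

```text
clock: 40.98
tool_pos: [0.6024, -0.1713, 0.2521]
tool_rot: [[-0.0, 1.0, 0.006], [1.0, 0.0, -0.001], [-0.001, 0.006, -1.0]]
ft_force: [-0.3, 1.7, -0.4]
opening: 0.0629
```

```bash
python3 wv.py w20
```

```text
[0.6024, -0.1713, 0.2521] yaw 90.02 q [-0.019, 0.414, -0.052, 0.001, -1.1, -1.552] F [-0.3, 1.7, -0.4] op 0.0629
```

View pics/w20_raw.png

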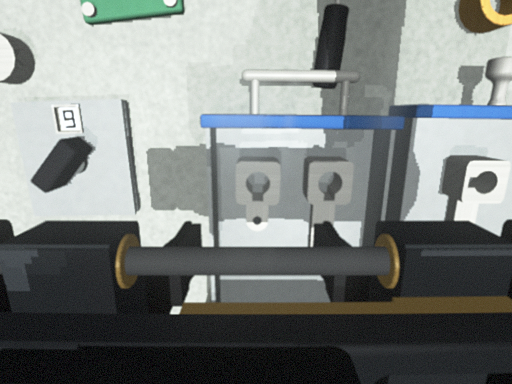

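```bash
python3 - <<'E'
from rect import *
import pickle
s=pickle.load(open('w20.pkl','rb')); im=cv2.imread('pics/w20_raw.png')
r=rectify(im,'wrist',s,.5815,-.367,.019,.075,4000)
s2=pickle.load(open('s2.pkl','rb'));r2=rectify(cv2.imread('pics/w2_raw.png'),'wrist',s2,.539,-.367,.019,.025,16000)
r3=rectify(im,'wrist',s,.539,-.367,.019,.025,16000)
cv2.imwrite('pics/r20.png',np.hstack([cv2.resize(r2,(400,400)),cv2.resize(r3,(400,400))]))
snap('top','pics/t20.png')
E
```

```text
(no output)
```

View pics/r20.png

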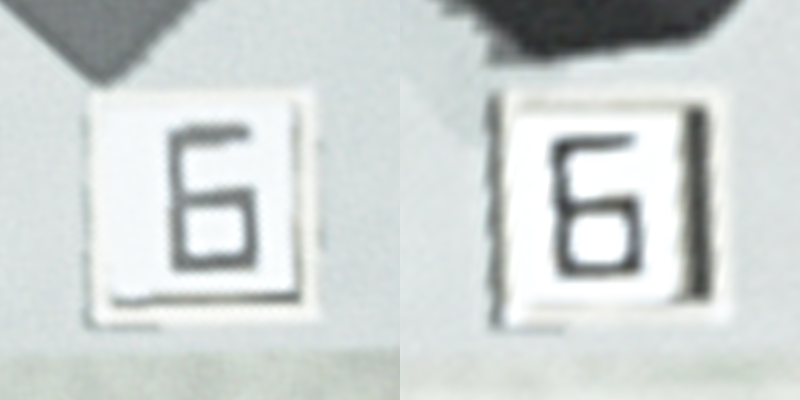

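View pics/t20_raw.png

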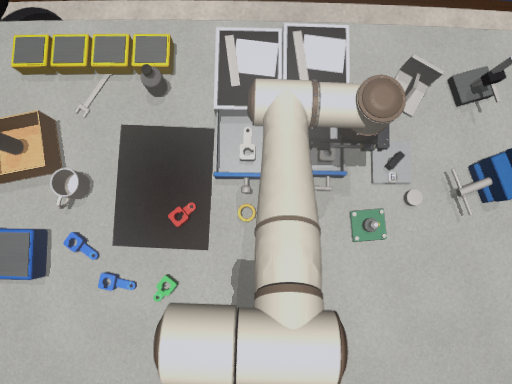

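```bash
python3 -c "
from plant import sign_off,get_state
print(sign_off()); print(get_state()['clock'])"
```

```text
the job is handed in; nothing more can be done
None
the job is handed in; nothing more can be done
```

The job is done and handed in at about 41 s of the 210 s. The dial is at 6, and the three levers present (crank120, crank100 and crank80; crank140 was absent) were each seated and put in their drawers.

- **Dial:** I turned it from 4 to 6. The last view shows the 6 about 1 mm (roughly 0.02 rad) right of the window's centre. I left that as it was.
- **Seating:** In the order 120, 100, 80, each lever met the shoulder at the expected height (underside at 40 mm), with 14–17 N upward contact. I released each one on the shaft, gripped it again and took it off.
- **Laying down:** crank120 and crank80 (in-line) lie flat in the bar-handle drawer, and crank100 (cross) in the round-knob drawer. I saw all three there in the wrist views after release.
- **Knocked lever:** crank80 was found moved a few centimetres while I was working on crank100. I measured its place again before picking it up.
- **Other checks:** In the last pictures the shaft stand, the bush and the bar end are where they were. The screwdriver shows only in part, with no sign of having moved. Both drawers are still open.
- **Disagreements:** Position readings from the top and wrist cameras differed by up to about 2 mm. The arm also settled up to about 4 mm off its commanded pose, so I corrected from measured poses and contact force.

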